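# Unload the curing fixture into the divided tote

### The job

Pack the finished parts away: lift the curing fixture's clamp bar upright, slide the long circuit board straight along the bed until it is clear of the bar before raising it, and swing the empty fixture's bar fully down again. Shift the tote's divider so that the long board lies flat, parts up, on the tote floor on one side of it and all the loose heat sinks sit on the floor on the other side, none on top of another; leave the tape, bottle and syringe alone.

Things in the scene. Friction and masses are not known exactly. Their poses are not given: they have to be found in the camera images.
- fixture: fixed curing fixture. Origin on the bench under the centre of the clamped board; x runs along the board to the back stop, z up. Its bed is 150 long (x), 34 wide, 30 mm high; the board overhangs it 8 mm on each long side so fingers can reach past its edges. Guides 36 mm high flank the board from x = 27 to 77 mm. The open end is at -x.
- fixture_lip (a point): middle of the underside of the fixture's fixed lip, at fixture x = 71.5, y = 0, z = 41.5 mm: 13 mm long (x), 40 wide, 7 thick, it reaches over the inner end of the board from the back stop (49 mm high, begins at x = 76.5 mm), so the board can only leave by sliding to the fixture's -x
- clamp_bar (a joint): angle of the hinged steel clamp bar, rad: 0 = down across the board (the start), grows as lifted, stop at 1.7. Bar 18 mm wide (fixture x = 29 to 47 mm), 12 thick, 1.5 mm above the board; its hinge axis is parallel to the fixture's x. A capacitor on the board behind the bar stops the board sliding out while it is down. It stays wherever it is left; moving it takes about 2 to 3 N at the handle.
- clamp_hinge (a point): point on the clamp bar's hinge axis, in the fixture at x = 38, y = 50, z = 45.5 mm; axes as the fixture
- clamp_handle (a point): grip point of the bar's handle: a round rod 12 mm thick parallel to the fixture's x, at the bar's free end, 117 mm from the hinge axis. The rod reaches from the bar's centreline (fixture x = 38 mm) 50 mm to +x; this point is 30 mm along it (x = 68 mm). Bar down: fixture y = -67, z = 45.5 mm; lifted upright: above the hinge. The rod can turn between the fingers as the bar swings
- board_center (a point): centre of the long circuit board, 150 (its x) x 50 (y) x 8 mm, 130 g: green board on an aluminium base plate, small parts up to 14 mm high on its upper (+z) face, edges free. At the start it lies in the fixture at x = y = 0, this centre 34 mm above the bench, axes as the fixture's
- tote: black open tote fixed on the bench, outside 133 (x) x 258 (y) x 44 mm high, walls and floor 4 mm thick (inside 125 x 250 mm). Origin at the centre of its underside, y along its length. A sliding divider splits its length into two compartments
- divider (a joint): position of the tote's sliding divider along the tote's y axis, m: 0 = middle of the tote, limits -0.075 to 0.075. The divider is 8 mm thick and spans the tote's width, so the compartments are 121 mm - and + this value long. It slides with about 2.5 N of friction and stays where it is left
- divider_grip (a point): centre of the divider's upright grip tab, 44 (tote x) x 10 (tote y) x 30 mm high, 51 mm above the bench (tab top 66 mm, divider panel top 38.5 mm); axes as the tote
- sink0_center (a point): centre of one aluminium finned heat sink, 34 (x) x 24 (y) x 24 mm (z), 40 g, solid to the grasp, fins along its x; there are two to four of them, absent ones read None
- sink1_center (a point): centre of one aluminium finned heat sink, 34 (x) x 24 (y) x 24 mm (z), 40 g, solid to the grasp, fins along its x; there are two to four of them, absent ones read None
- sink2_center (a point): centre of one aluminium finned heat sink, 34 (x) x 24 (y) x 24 mm (z), 40 g, solid to the grasp, fins along its x; there are two to four of them, absent ones read None
- sink3_center (a point): centre of one aluminium finned heat sink, 34 (x) x 24 (y) x 24 mm (z), 40 g, solid to the grasp, fins along its x; there are two to four of them, absent ones read None
- tape_roll: bystander: roll of brown tape lying flat, 90 mm across, 22 mm high; origin at the centre of its underside
- flux_bottle: bystander: white bottle, 44 mm across, 85 mm high; origin at the centre of its underside
- syringe: bystander: glue syringe lying down, about 115 mm long, 28 mm high; origin under its middle, x along it

How it is judged:
By the outcome, as a careful person would: the job done as asked, in the order asked, and still so for the second after the job is handed in, with the robot touching nothing.
Of sink0, sink1, sink2, sink3 only 2 to 4 are there at a start; the rules pass over those that are not, and their reading is None.
At some moment in a run one of sink0, sink1, sink2, sink3 may be knocked a few centimetres aside while the robot is not near it.
Once in a run the grip may slacken for a moment while it holds something.
It also fails if it takes over 210 s, if anything falls off the work surface, if the arm or the gripper's body presses on something with over 40 N, if the wrist force passes 120 N, or if a joint passes its speed limit or range.

### The arm

A 6-joint arm with a two-finger parallel gripper is mounted at the origin on the work surface. World frame = base frame: x ahead of the robot, y to its left, z up, the work surface at z = 0. Lengths are in m, angles in rad, forces in N, time in s.
With the tool pointing down it reaches from about 0.35 to 0.775 m from the base axis. Payload 7.3 kg.
Tool frame: the origin (TCP) lies at the very end of the fingers, on their centre line; the grasp point (between the pads) lies 19 mm behind it; z points along the fingers, y is the line along which they close (so a half turn about z gives the same grasp; the last joint's range is limited). The gripper opens to 92 mm and grips with 3 to 60 N. Pads are 19 mm wide; open, the fingers measure 130 mm over their backs; the gripper's body (75 mm by 190 mm) begins 47 mm behind the grasp point.
Start: joints at [1.118, 0.342, 1.524, -0, 1.275, -0.146], TCP at [0.159, 0.501, 0.227] pointing down, gripper open.
Joint ranges: [-2.53, 2.53], [-0.77, 2.02], [0.04, 2.7], [-1, 4.14], [0.28, 2.66], [-3.11, 3.11]. Speed limits (rad/s): [2.57, 2.57, 3.14, 3.14, 3.14, 3.14].

### API

Orientations are given as [roll, pitch, yaw] about the fixed x, y, z axes, in that order (R = Rz(yaw) Ry(pitch) Rx(roll)).
In Python, from cell import robot gives the robot as it stands. The module is installed in compiled form; this text tells all that it offers.
- The arm moves only by the tool arm_command, never from a script. Its argument "moves" is a list of rows, each a list of 3 entries, a list of its own where there are three numbers: the shift along the tool's x, y, z in m, then the turn, a rotation vector about the tool's x, y, z in rad, then the finger opening in m, from 0 to 0.0918. In form: [[[dx, dy, dz], [ax, ay, az], claw], ...]. A call has exactly 5 rows; each row is the pose to reach, as a shift and turn from the pose commanded when the call began, along the tool's axes at that moment; what a row does not reach only later rows make up. A row lasts 1/10 s, in which the tool goes at most 50 mm and 8.59 degrees, less where a joint would pass 70% of its speed; a pose out of reach is approached as far as the arm can. A call with a gripper value outside its range is refused whole. The fingers move at their own pace and stop on an object; "squeeze" is the grip in N (left out, the last holds). Time passes only in rows, so rows that repeat a pose let the fingers close, or fill a call up. It gives the time, the measured TCP pose, the force, the opening and the grip force at its end, in the units of the state.
- robot.observe(): the state, without advancing time (a new reading comes with each control period).
- robot.read_camera(name): name is "scene" or "side" or "wrist"; returns the picture (420x560x3 uint8, red, green, blue); there is no depth.
- robot.camera_model(name): a dict with "fx", "fy", "cx", "cy" (pixels), "R" (3x3) and "t" (3): a world point X has camera coordinates R X + t. Camera axes: x right, y down, z forward; pixel columns grow to the right and rows downward; lengths in m; the calibration is good to about 2 mm. A picture is of the moment at which its call begins: read the wrist's pose just before it. camera_model takes no time and is no camera call; for the wrist camera it gives the pose at the moment of the call.
- robot.hand_in(): hands the job in; it is judged then, once.
The state is a dict: "time": time; "qpos": joint angles; "qvel": joint speeds; "joint_efforts": joint torques, N m; "tool_pos": TCP position; "tool_rot": TCP orientation; "contact_force": force on the tool from outside, world axes, zero at the start; "torque": the same for the moment, N m; "opening": finger opening in m; "grip_force": force on a finger pad.
Only numpy, scipy, OpenCV 4.12 (cv2) and the standard library are available. Lean on these libraries where they do the work, as an engineer would, in place of code of your own. Each camera call takes 0.05 s, during which the arm holds its last target. There are 200 camera calls.

## Working session

There is one attempt and no reset: what is moved stays moved. The work goes in short steps, Python scripts to look and compute and a tool call to move; the robot and the scene stay as the last step left them, time stands still between calls to the robot, and variables do not carry over. Pictures are saved under pics/ and viewed, at most 14 in all, crops included, and the job is handed in when it is done.

Besides the shell and the picture viewer there is one more tool, called after "Emit:" by a JSON object that holds its "api" and its "payload", one argument or row to a line. arm_command: Moves the arm, as the interface text tells. Its arguments: {"type":"object","properties":{"moves":{"type":"array"},"squeeze":{"type":"number"}},"required":["moves"]}

```bash
mkdir -p pics; ls
python3 - <<'E'
from cell import robot
import cv2
s=robot.observe(); print(s)
for n in ("scene","side","wrist"):
    m=robot.camera_model(n); print(n,m)
    im=robot.read_camera(n); cv2.imwrite(f"pics/{n}0.png",im[:,:,::-1])
E
```

```text
pics
{'time': 0.0, 'qpos': array([ 1.11802285e+00,  3.42733427e-01,  1.52499523e+00, -3.51900155e-06,
        1.27541607e+00, -1.45943881e-01]), 'qvel': array([-3.91766313e-05, -1.05726387e-03,  4.27727843e-04, -7.95522760e-04,
       -5.80639428e-04,  5.37718503e-04]), 'joint_efforts': array([ 1.43465910e-03, -4.31253576e+01, -2.44216543e+01,  7.19026546e-02,
        5.62112918e-02, -1.76619919e-04]), 'tool_pos': array([0.15834341, 0.50012941, 0.22604702]), 'tool_rot': array([-3.14005660e+00, -2.22381889e-04,  2.83476391e+00]), 'contact_force': array([ 0.61400346,  0.46921206, -0.44428351]), 'torque': array([0.03609823, 0.00210468, 0.01969906]), 'grip_force': 0.0, 'opening': 0.09213222261062527}
scene {'fx': 476.19093897136503, 'fy': 476.19093897136503, 'cx': 278.3594712763884, 'cy': 218.9119862217052, 'R': array([[-0.88714523,  0.46148889, -0.00116336],
       [ 0.31287461,  0.599599  , -0.73660744],
       [-0.3392386 , -0.65384176, -0.67631955]]), 't': array([ 0.55319579, -0.12761788,  1.36389211])}
side {'fx': 492.95335116811805, 'fy': 492.95335116811805, 'cx': 277.6516789227142, 'cy': 211.37106396509034, 'R': array([[-0.97300843, -0.23064535,  0.00757095],
       [-0.17676492,  0.72381326, -0.66696966],
       [ 0.1483535 , -0.65030538, -0.74504641]]), 't': array([0.57621003, 0.17943143, 0.86669544])}
wrist {'fx': 357.1228183084226, 'fy': 357.1228183084226, 'cx': 285.6960465735284, 'cy': 206.06532119207964, 'R': array([[ 0.30237472,  0.95318815, -0.00137214],
       [ 0.91033287, -0.28835259,  0.29689537],
       [ 0.28260148, -0.09102276, -0.95490903]]), 't': array([-0.52349605, -0.03848885,  0.39144902])}
```

Run:
```python
import cv2
for n in ("scene","side"):
    im=cv2.imread(f"pics/{n}0.png"); im=cv2.resize(im,(800,600),interpolation=cv2.INTER_CUBIC); cv2.imwrite(f"pics/{n}0b.png",im)
```

```text
(no output)
```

View pics/scene0b.png

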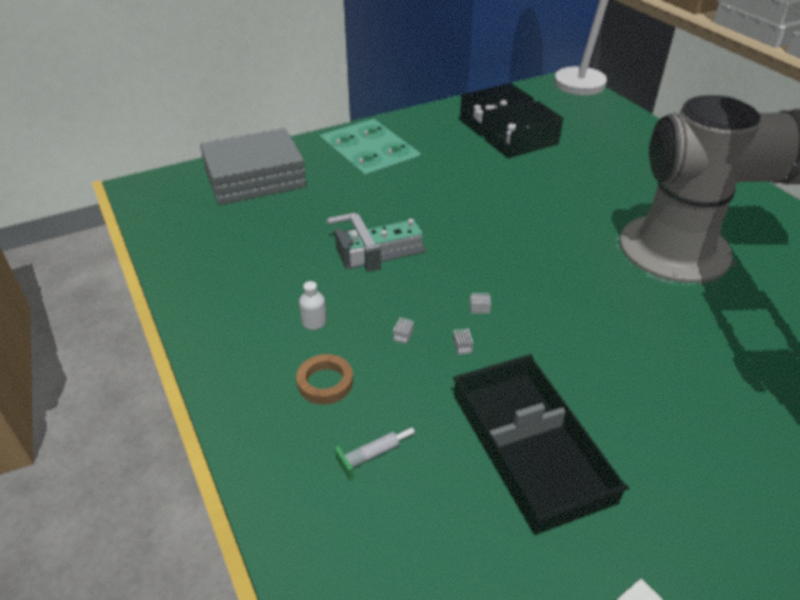

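View pics/side0b.png

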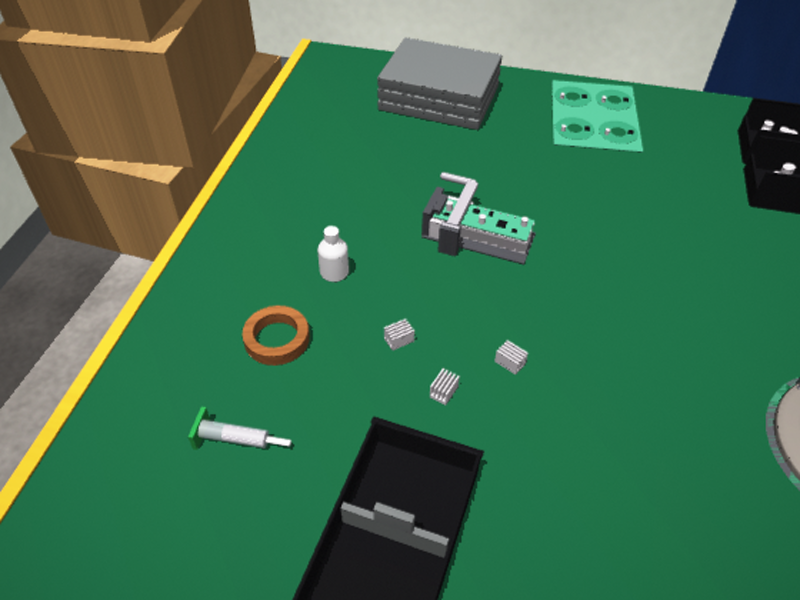

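Scene: three sinks at (480,303), (403,330) and (463,341), fixture around (380,240), tote around (540,445), all in 800-wide pixels. Side: the same sinks at (511,357), (399,334) and (445,386).

```bash
cat > h.py <<'E'
import numpy as np, cv2, json
from scipy.optimize import least_squares
from scipy.spatial.transform import Rotation as Ro
def ray(m,u,v,z):
    R=np.array(m["R"]);t=np.array(m["t"]);C=-R.T@t
    d=R.T@np.array([(u-m["cx"])/m["fx"],(v-m["cy"])/m["fy"],1.]); return C+d*(z-C[2])/d[2]
def proj(m,P):
    c=np.atleast_2d(P)@np.array(m["R"]).T+np.array(m["t"])
    return np.c_[m["fx"]*c[:,0]/c[:,2]+m["cx"],m["fy"]*c[:,1]/c[:,2]+m["cy"]]
def planar(p,L):  # local pts -> world, p=x,y,yaw
    L=np.atleast_2d(L).astype(float);c,s=np.cos(p[2]),np.sin(p[2])
    return np.c_[p[0]+c*L[:,0]-s*L[:,1],p[1]+s*L[:,0]+c*L[:,1],L[:,2]]
def fit(p0,obs):  # obs: list of (model, local pts, pixels)
    f=lambda p:np.concatenate([(proj(m,planar(p,L))-np.array(q)).ravel() for m,L,q in obs])
    r=least_squares(f,p0,loss='soft_l1',f_scale=2); return r.x,f(r.x)
E
python3 - <<'E'
from h import *
from cell import robot
k=.7
for n,pts in (("scene",dict(s0=(480,303,.012),s1=(403,330,.012),s2=(463,341,.012),fixopen=(424,250,.0),fixback=(350,265,.0),handA=(330,220,.045),handB=(355,216,.045),tb=(532,358,.044),ta=(455,378,.044),tc=(624,487,.044),td=(537,530,.044),bot=(313,325,0),tape=(325,378,.011),syr=(375,450,.014),tab=(530,410,.066))),
 ("side",dict(s0=(511,357,.012),s1=(399,334,.012),s2=(445,386,.012),fixopen=(526,262,0),handA=(442,175,.045),handB=(474,182,.045),ta=(375,419,.044),tb=(483,453,.044),bot=(334,275,0),tape=(277,335,.011),syr=(245,434,.014),tab=(393,508,.066)))):
    m=robot.camera_model(n)
    for a,(u,v,z) in pts.items(): print(n,a,ray(m,u*k,v*k,z).round(3))
E
```

```text
scene s0 [ 0.44  -0.031  0.012]
scene s1 [ 0.596 -0.033  0.012]
scene s2 [0.518 0.037 0.012]
scene fixopen [ 0.445 -0.229  0.   ]
scene fixback [ 0.596 -0.254 -0.   ]
scene handA [ 0.594 -0.351  0.045]
scene handB [ 0.543 -0.341  0.045]
scene tb [0.459 0.147 0.044]
scene ta [0.59  0.127 0.044]
scene tc [0.491 0.398 0.044]
scene td [0.631 0.396 0.044]
scene bot [ 0.725 -0.129  0.   ]
scene tape [0.758 0.006 0.011]
scene syr [0.75  0.171 0.014]
scene tab [0.538 0.246 0.066]
side s0 [ 0.442 -0.027  0.012]
side s1 [ 0.596 -0.031  0.012]
side s2 [0.519 0.04  0.012]
side fixopen [ 0.442 -0.225 -0.   ]
side handA [ 0.599 -0.346  0.045]
side handB [ 0.545 -0.341  0.045]
side ta [0.588 0.129 0.044]
side tb [0.457 0.144 0.044]
side bot [ 0.719 -0.128  0.   ]
side tape [0.758 0.01  0.011]
side syr [0.742 0.168 0.014]
side tab [0.539 0.243 0.066]
```

View pics/wrist0.png

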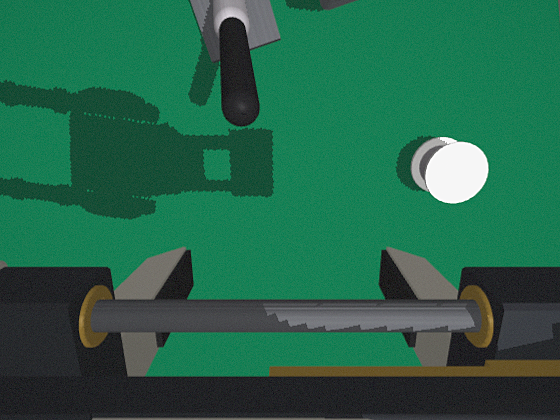

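Wrist view: only bench clutter (a black-handled tool and a white knob), none of it part of the job. Now move so that the wrist camera sees the tote and sinks.

```bash
cat >> h.py <<'E'
def pose(s):
    return np.array(s["tool_pos"]),Ro.from_euler('xyz',s["tool_rot"])
def delta(s,pos,yaw):
    p,R=pose(s); T=Ro.from_euler('xyz',[np.pi,0,yaw])
    print("d",R.inv().apply(np.array(pos)-p).round(4),"rot",(R.inv()*T).as_rotvec().round(4))
E
python3 - <<'E'
from h import *
from cell import robot
s=robot.observe();m=robot.camera_model("wrist");C=-m["R"].T@m["t"]
p,R=pose(s);print("cam in tool",R.inv().apply(C-p),R.inv().apply(m["R"][2]))
delta(s,[.40,.22,.40],3.0); delta(s,[.42,.0,.40],3.0)
E
```

```text
cam in tool [ 0.07919902 -0.00079033 -0.15838216] [-2.97087433e-01 -1.08400852e-04  9.54850274e-01]
d [-0.3149 -0.1944 -0.1736] rot [-0.0012 -0.0003 -0.1652]
d [-0.4004 -0.3981 -0.1734] rot [-0.0012 -0.0003 -0.1652]
```

Emit:
{"api": "arm_command", "payload": {
  "moves": [
    [[-0.05,-0.03,-0.03],[0,0,-0.03],0.09],
    [[-0.1,-0.06,-0.06],[0,0,-0.06],0.09],
    [[-0.15,-0.09,-0.09],[0,0,-0.09],0.09],
    [[-0.2,-0.12,-0.12],[0,0,-0.12],0.09],
    [[-0.25,-0.15,-0.15],[0,0,-0.15],0.09]
  ]
}}

```text
time: 0.65
tool_pos: [0.3064, 0.3323, 0.3419]
tool_rot: [-3.142, -0.0, 2.986]
contact_force: [1.6, 0.8, 0.3]
opening: 0.09
grip_force: 0.0
```

Run:
```python
from h import *
from cell import robot
s=robot.observe();print(s["tool_pos"],s["tool_rot"]);delta(s,[.50,.05,.40],3.0)
```

```text
[0.30636775 0.33232704 0.34190736] [-3.14154606e+00 -5.55317444e-05  2.98641325e+00]
d [-0.2349 -0.249  -0.0581] rot [-0.     -0.0001 -0.0136]
```

Emit:
{"api": "arm_command", "payload": {
  "moves": [
    [[-0.23,-0.25,-0.06],[0,0,-0.014],0.09],
    [[-0.23,-0.25,-0.06],[0,0,-0.014],0.09],
    [[-0.23,-0.25,-0.06],[0,0,-0.014],0.09],
    [[-0.23,-0.25,-0.06],[0,0,-0.014],0.09],
    [[-0.23,-0.25,-0.06],[0,0,-0.014],0.09]
  ]
}}

```text
time: 1.15
tool_pos: [0.4426, 0.127, 0.3849]
tool_rot: [3.141, -0.0, 2.999]
contact_force: [0.8, 0.1, -0.4]
opening: 0.0899
grip_force: 0.0
```

Emit:
{"api": "arm_command", "payload": {
  "moves": [
    [[-0.08,-0.09,-0.02],[0,0,0],0.09],
    [[-0.08,-0.09,-0.02],[0,0,0],0.09],
    [[-0.08,-0.09,-0.02],[0,0,0],0.09],
    [[-0.08,-0.09,-0.02],[0,0,0],0.09],
    [[-0.08,-0.09,-0.02],[0,0,0],0.09]
  ]
}}

```text
time: 1.65
tool_pos: [0.5082, 0.0285, 0.404]
tool_rot: [3.141, -0.001, 2.998]
contact_force: [-0.3, 0.5, -0.9]
opening: 0.0895
grip_force: 0.0
```

Run:
```python
from h import *
from cell import robot
import pickle
s=robot.observe();print(s["tool_pos"],s["tool_rot"])
m=robot.camera_model("wrist");im=robot.read_camera("wrist")
pickle.dump(m,open("m1.pkl","wb"));cv2.imwrite("pics/w1n.png",im[:,:,::-1])
cv2.imwrite("pics/w1.png",cv2.resize(im[:,:,::-1],(800,600),interpolation=cv2.INTER_CUBIC))
```

```text
[0.50822072 0.02850383 0.4039701 ] [ 3.14108181e+00 -1.48013825e-03  2.99789069e+00]
```

View pics/w1.png

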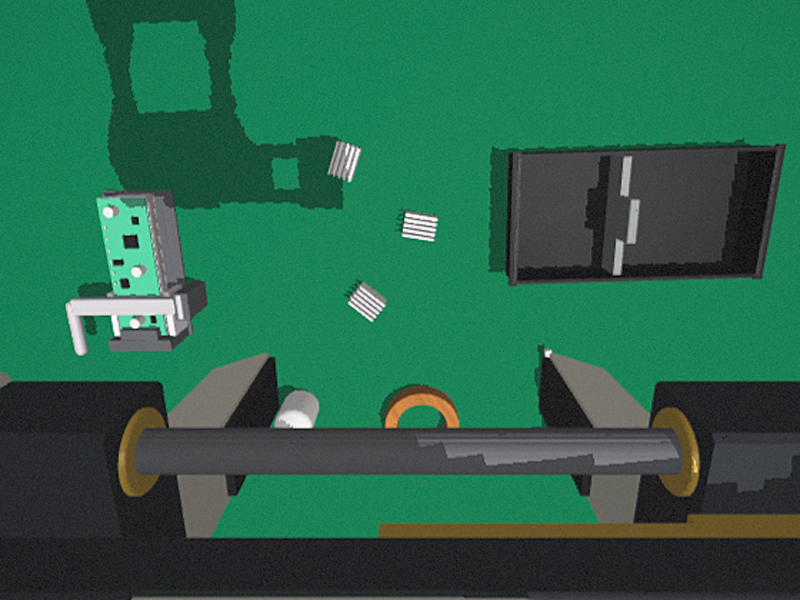

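Wrist overview shows everything: fixture with the board at (140,250), sinks at (345,161), (420,226) and (366,301), tote corners (512,152), (783,147), (515,284) and (760,277), tab at (633,220). Enlarge it.

Run:
```python
import cv2,numpy as np
im=cv2.imread("pics/w1n.png")
a=cv2.resize(im[125:255,42:147],None,fx=4,fy=4,interpolation=cv2.INTER_CUBIC)
b=cv2.resize(im[95:225,225:315],None,fx=4,fy=4,interpolation=cv2.INTER_CUBIC)
c=np.hstack([a,b]);print(c.shape);cv2.imwrite("pics/w1c.png",c)
cv2.imwrite("pics/w1t.png",cv2.resize(im[95:205,350:553],(800,433),interpolation=cv2.INTER_CUBIC))
```

```text
(520, 780, 3)
```

View pics/w1c.png

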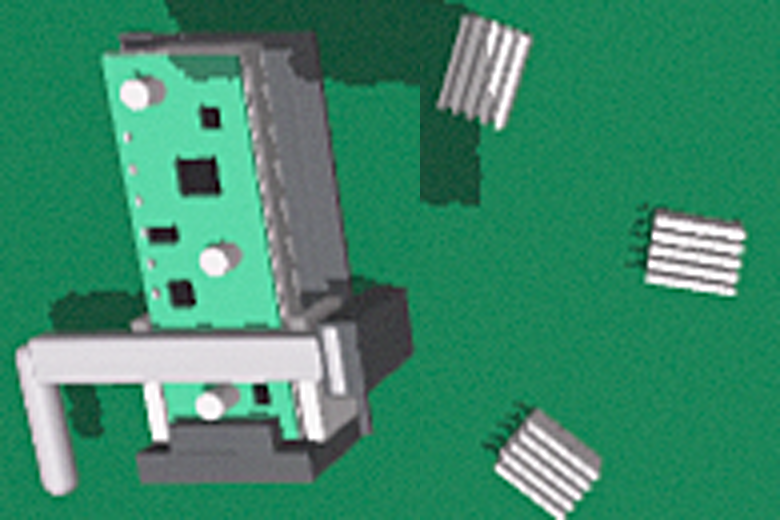

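View pics/w1t.png

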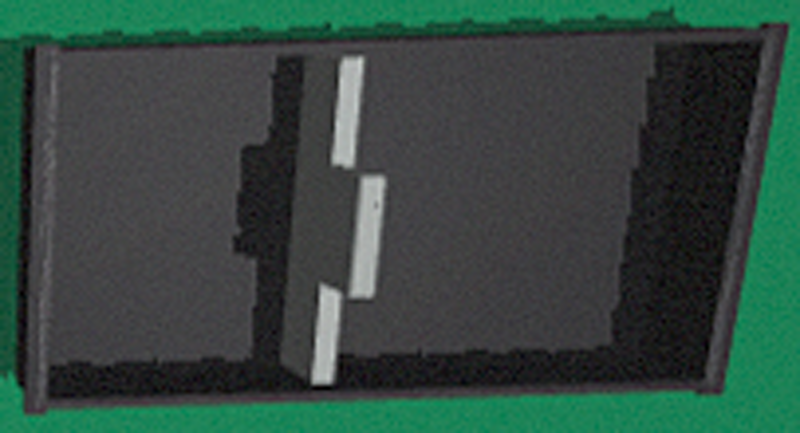

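Run:
```python
from h import *
from cell import robot
import pickle
m1=pickle.load(open("m1.pkl","rb"));sc=robot.camera_model("scene");sd=robot.camera_model("side")
q=lambda L:np.array(L)/4+[42,125]
F=np.array([[-75,-25,38],[-75,25,38],[65,-20,48.5],[65,20,48.5],[88,-67,45.5],[-75,17,0],[-75,-17,0]])/1e3
o=[(m1,F,q([[103,55],[243,57],[172,424],[274,428],[60,484],[318,33],[122,37]]))]
p,r=fit([.515,-.26,-.15],o);print("fix w",p.round(4));print(r.reshape(-1,2).round(1).tolist())
o2=[(sc,np.array([[88,-67,45.5]])/1e3,[[331*.7,220*.7]]),(sd,np.array([[88,-67,45.5]])/1e3,[[442*.7,176*.7]])]
for m,L,u in o2: print("chk",(proj(m,planar(p,L))-u).round(1))
t=lambda L:np.array(L)/3.941+[350,95]
T=np.array([[-66.5,-129,44],[-66.5,129,44],[66.5,-129,44],[66.5,129,44]])/1e3
w=[(m1,T,t([[25,47],[787,26],[27,412],[720,394]]))]
pt,r=fit([.53,.27,0],w);print("tote w",pt.round(4),r.reshape(-1,2).round(1).tolist())
g=ray(m1,*t([369,237]),.066);R=np.array([[np.cos(pt[2]),np.sin(pt[2])],[-np.sin(pt[2]),np.cos(pt[2])]])
print("tab",g,"in tote",R@(g[:2]-pt[:2]))
for n,u in dict(A=[485,73],B=[697,258],C=[547,470]).items():
    u=(np.array(u)-[420,0])/4+[225,95];print(n,ray(m1,*u,.024).round(4))
for n,a,b in (("A",(531,38),(500,130)),("B",(647,280),(735,296)),("C",(495,468),(560,518))):
    f=lambda u:ray(m1,*((np.array(u)-[420,0])/4+[225,95]),.024)
    d=f(b)-f(a);print(n,"yaw",np.arctan2(d[1],d[0]).round(3),np.linalg.norm(d))
for n,k in(("scene",sc),("side",sd)):
    print(n,proj(k,planar(pt,T)).round(0).tolist())
print(planar(p,[[.068,-.067,.0455],[.038,.05,.0455],[-.02,0,.03]]))
```

```text
fix w [ 0.5212 -0.2679 -0.1373]
[[0.3, -0.2], [-0.3, -0.9], [-0.7, 0.2], [-0.2, -0.9], [0.9, -1.5], [-12.2, 2.3], [14.9, 1.5]]
chk [[-1.9  1.2]]
chk [[-0.2 -1. ]]
tote w [ 0.5418  0.2622 -0.1136] [[5.1, 0.7], [-2.9, 0.2], [1.7, -0.6], [-2.4, -1.1]]
tab [0.53996244 0.24538864 0.066     ] in tote [ 8.45455772e-05 -1.68931223e-02]
A [ 0.4449 -0.0289  0.024 ]
B [0.5234 0.0384 0.024 ]
C [ 0.5987 -0.032   0.024 ]
A yaw -0.505 0.03495330096823704
B yaw 1.245 0.03418952931057546
C yaw 0.732 0.03296913021178083
scene [[370.0, 249.0], [437.0, 341.0], [317.0, 265.0], [375.0, 363.0]]
side [[336.0, 315.0], [283.0, 479.0], [260.0, 292.0], [192.0, 442.0]]
[[ 0.57939592 -0.34361633  0.0455    ]
 [ 0.56569324 -0.22361118  0.0455    ]
 [ 0.50139516 -0.26520152  0.03      ]]
```

Run:
```python
from h import *
from cell import robot
import pickle
m1=pickle.load(open("m1.pkl","rb"));sc=robot.camera_model("scene");sd=robot.camera_model("side")
q=lambda L:np.array(L)/4+[42,125]
F=np.array([[-75,-25,38],[-75,25,38],[65,-20,48.5],[65,20,48.5],[88,-67,45.5]])/1e3
H=F[4:]
o=[(m1,F,q([[103,55],[243,56],[172,424],[274,428],[60,484]]))]
p,r=fit([.515,-.26,-.15],o);print("fix w",p.round(4));print(r.reshape(-1,2).round(1).tolist())
t=lambda L:np.array(L)/3.941+[350,95]
T=np.array([[-66.5,-129,44],[-66.5,129,44],[66.5,-129,44],[66.5,129,44]])/1e3
O=dict(w=[(m1,T,t([[37,47],[787,26],[27,412],[720,394]]))],s=[(sc,T,.7*np.array([[532,357],[625,487],[454,378],[537,531]]))],d=[(sd,T[[0,2]],.7*np.array([[484,452],[374,418]]))])
O["all"]=O["w"]+O["s"]+O["d"]
for k in O:
    pt,r=fit([.53,.27,0],O[k]);print("tote",k,pt.round(4),r.reshape(-1,2).round(1).tolist())
R=np.array([[np.cos(pt[2]),np.sin(pt[2])],[-np.sin(pt[2]),np.cos(pt[2])]])
for m,u in ((m1,t([369,237])),(sc,(.7*531,.7*409)),(sd,(.7*394,.7*508))):
    g=ray(m,*u,.066);print("tab",g,"in tote",R@(g[:2]-pt[:2]))
s=robot.observe();yaw=np.pi+p[2]
h=planar(p,[[.068,-.067,.16]])[0];print(h,yaw);delta(s,h,yaw)
```

```text
fix w [ 0.5221 -0.2682 -0.1378]
[[0.3, 0.4], [-0.3, -0.0], [-0.7, 0.8], [-0.2, -0.4], [0.9, -1.0]]
tote w [ 0.5419  0.2627 -0.1145] [[2.5, 0.7], [-2.5, 0.3], [2.1, -0.7], [-2.0, -1.0]]
tote s [ 0.5416  0.2657 -0.1205] [[-0.7, 0.3], [0.2, 1.4], [0.4, 1.1], [0.0, -7.2]]
tote d [ 0.5365  0.2632 -0.1067] [[-0.6, -0.2], [0.6, 0.2]]
tote all [ 0.541   0.2637 -0.12  ] [[3.4, -0.6], [-1.6, 0.1], [2.4, -1.8], [-1.7, -1.2], [-1.1, -0.3], [-0.2, 0.5], [0.1, 0.4], [-0.3, -8.2], [-2.4, 0.3], [-0.9, -0.2]]
tab [0.53996244 0.24538864 0.066     ] in tote [ 0.00115899 -0.01826568]
tab [0.5351643  0.24532607 0.066     ] in tote [-0.00359713 -0.01890239]
tab [0.53793513 0.2431052  0.066     ] in tote [-0.00058028 -0.02077546]
[ 0.58024713 -0.34392175  0.16      ] 3.0037855244261387
d [-0.1248 -0.3591  0.244 ] rot [ 0.0005 -0.001  -0.0046]
```

Emit:
{"api": "arm_command", "payload": {
  "moves": [
    [[-0.12,-0.36,0.08],[0,0,-0.005],0.026],
    [[-0.12,-0.36,0.08],[0,0,-0.005],0.026],
    [[-0.12,-0.36,0.08],[0,0,-0.005],0.026],
    [[-0.12,-0.36,0.1],[0,0,-0.005],0.026],
    [[-0.12,-0.36,0.12],[0,0,-0.005],0.026]
  ]
}}

```text
time: 2.2
tool_pos: [0.5516, -0.2089, 0.3411]
tool_rot: [-3.141, 0.002, 3.006]
contact_force: [0.7, 0.3, 0.5]
opening: 0.0548
grip_force: 0.0
```

```bash
cat >> h.py <<'E'
FX=np.array([.5221,-.2682,-.1378]); TO=np.array([.541,.2637,-.118])
def fx(x,y,z): return planar(FX,[[x,y,z]])[0]
def to(x,y,z): return planar(TO,[[x,y,z]])[0]
E
python3 - <<'E'
from h import *
from cell import robot
s=robot.observe();print(s["tool_pos"]);delta(s,fx(.063,-.067,.12),np.pi+FX[2])
E
```

```text
[ 0.55164842 -0.20885626  0.3410939 ]
d [-0.0412 -0.1299  0.2212] rot [-0.0003  0.0019  0.0023]
```

Emit:
{"api": "arm_command", "payload": {
  "moves": [
    [[-0.041,-0.13,0.1],[0,0,0],0.026],
    [[-0.041,-0.13,0.15],[0,0,0],0.026],
    [[-0.041,-0.13,0.2],[0,0,0],0.026],
    [[-0.041,-0.13,0.22],[0,0,0],0.026],
    [[-0.041,-0.13,0.22],[0,0,0],0.026]
  ]
}}

```text
time: 2.7
tool_pos: [0.5736, -0.3366, 0.133]
tool_rot: [3.141, 0.001, 3.006]
contact_force: [0.7, -0.9, -0.1]
opening: 0.0257
grip_force: 0.0
```

Emit:
{"api": "arm_command", "payload": {
  "moves": [
    [[0,0,0],[0,0,0],0.026],
    [[0,0,0],[0,0,0],0.026],
    [[0,0,0],[0,0,0],0.026],
    [[0,0,0],[0,0,0],0.026],
    [[0,0,0],[0,0,0],0.026]
  ]
}}

```text
time: 3.2
tool_pos: [0.5741, -0.3374, 0.1369]
tool_rot: [-3.14, 0.003, 3.005]
contact_force: [0.1, 0.3, 0.6]
opening: 0.0261
grip_force: 0.0
```

Run:
```python
from h import *
from cell import robot
s=robot.observe();print(s["tool_pos"],s["tool_rot"]);delta(s,fx(.063,-.067,.037),np.pi+FX[2])
m=robot.camera_model("wrist");im=robot.read_camera("wrist");cv2.imwrite("pics/w2.png",im[:,:,::-1])
print(proj(m,[fx(.063,-.067,.0455),fx(.088,-.067,.0455),fx(-.075,-.025,.038),fx(-.075,.025,.038)]).round())
```

```text
[ 0.57414076 -0.33743621  0.13686074] [-3.13981856  0.00344452  3.00482153]
d [-0.0016 -0.0054  0.0999] rot [-0.0018  0.0034  0.001 ]
[[280. 210.]
 [280. 242.]
 [345.   2.]
 [423.   2.]]
```

View pics/w2.png

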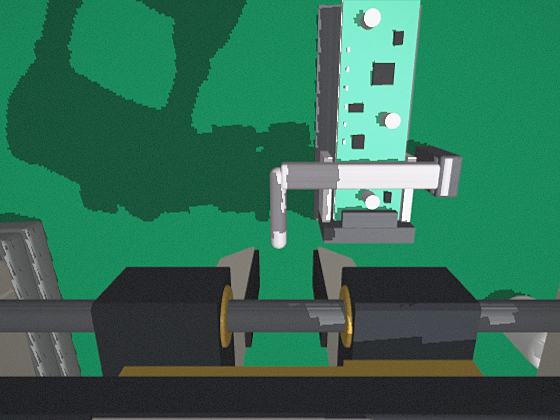

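Wrist view: rod end at (279,245), bar down, board in the fixture. This agrees with the fit to within 2 mm. Descend on the rod.

Emit:
{"api": "arm_command", "payload": {
  "moves": [
    [[-0.002,-0.0055,0.02],[0,0.003,0],0.026],
    [[-0.002,-0.0055,0.04],[0,0.003,0],0.026],
    [[-0.002,-0.0055,0.06],[0,0.003,0],0.026],
    [[-0.002,-0.0055,0.08],[0,0.003,0],0.026],
    [[-0.002,-0.0055,0.099],[0,0.003,0],0.026]
  ]
}}

```text
time: 3.75
tool_pos: [0.5746, -0.3434, 0.0352]
tool_rot: [-3.141, -0.002, 3.004]
contact_force: [-0.1, 0.5, 0.4]
opening: 0.0259
grip_force: 0.0
```

Emit:
{"api": "arm_command", "payload": {
  "moves": [
    [[0,0,0],[0,0,0],0.026],
    [[0,0,0],[0,0,0],0.01],
    [[0,0,0],[0,0,0],0.008],
    [[0,0,0],[0,0,0],0.008],
    [[0,0,0],[0,0,0],0.008]
  ],
  "squeeze": 8
}}

```text
time: 4.25
tool_pos: [0.5753, -0.3436, 0.0369]
tool_rot: [-3.141, -0.001, 3.004]
contact_force: [1.2, 2.9, 4.8]
opening: 0.0115
grip_force: 8.0
```

Run:
```python
from h import *
from cell import robot
s=robot.observe();print(s)
for y in (-.0669,): delta(s,fx(.063,-.067,.037),np.pi+FX[2])
```

```text
{'time': 4.25, 'qpos': array([-6.52203879e-01,  7.84177427e-01,  1.29799897e+00, -1.00823159e-03,
        1.05963711e+00, -2.08483032e+00]), 'qvel': array([ 0.00071756,  0.00011445,  0.00305396,  0.00304412, -0.00138456,
        0.00148255]), 'joint_efforts': array([-1.53754346e+00, -5.76767135e+01, -2.05131090e+01, -6.50963690e-01,
       -2.29948349e-01,  7.17338640e-03]), 'tool_pos': array([ 0.57527343, -0.34355014,  0.0368729 ]), 'tool_rot': array([-3.14093573e+00, -6.24815762e-04,  3.00391588e+00]), 'contact_force': array([1.16314283, 2.8520542 , 4.82610048]), 'torque': array([ 0.39808069, -0.10157064,  0.02633402]), 'grip_force': 7.999776229262352, 'opening': 0.011520227553343884}
d [ 0.      0.0003 -0.0001] rot [-0.0007 -0.0006  0.0001]
```

Emit:
{"api": "arm_command", "payload": {
  "moves": [
    [[0,0.0015,-0.0186],[0,0,0],0.006],
    [[0,0.0059,-0.0368],[0,0,0],0.006],
    [[0,0.0132,-0.054],[0,0,0],0.006],
    [[0,0.0232,-0.0699],[0,0,0],0.006],
    [[0,0.0355,-0.0839],[0,0,0],0.006]
  ],
  "squeeze": 15
}}

```text
time: 4.75
tool_pos: [0.5797, -0.3112, 0.1221]
tool_rot: [-3.135, 0.0, 3.003]
contact_force: [-0.8, -8.9, 3.7]
opening: 0.0118
grip_force: 15.0
```

Emit:
{"api": "arm_command", "payload": {
  "moves": [
    [[0,0.0144,-0.0119],[0,0,0],0.006],
    [[0,0.0305,-0.0214],[0,0,0],0.006],
    [[0,0.048,-0.0282],[0,0,0],0.006],
    [[0,0.0662,-0.0321],[0,0,0],0.006],
    [[0,0.0849,-0.0331],[0,0,0],0.006]
  ]
}}

```text
time: 5.25
tool_pos: [0.5917, -0.2249, 0.1557]
tool_rot: [-3.138, 0.001, 3.003]
contact_force: [-0.5, -2.8, 3.2]
opening: 0.0117
grip_force: 15.0
```

Run:
```python
from h import *
from cell import robot
s=robot.observe();print(s["tool_pos"],s["contact_force"],s["opening"],s["grip_force"]);delta(s,fx(.063,.0534,.154),np.pi+FX[2])
im=robot.read_camera("scene");print(robot.observe()["tool_pos"])
im=im[120:240,190:350];cv2.imwrite("pics/s3.png",cv2.resize(im[:,:,::-1],(800,600),interpolation=cv2.INTER_CUBIC))
```

```text
[ 0.59170457 -0.22487054  0.15565271] [-0.51507205 -2.76517997  3.19481302] 0.011733267693706025 15.004428327083588
d [-0.      0.0009  0.0016] rot [-0.0031  0.0008 -0.0005]
[ 0.59224278 -0.22144861  0.15524521]
```

View pics/s3.png

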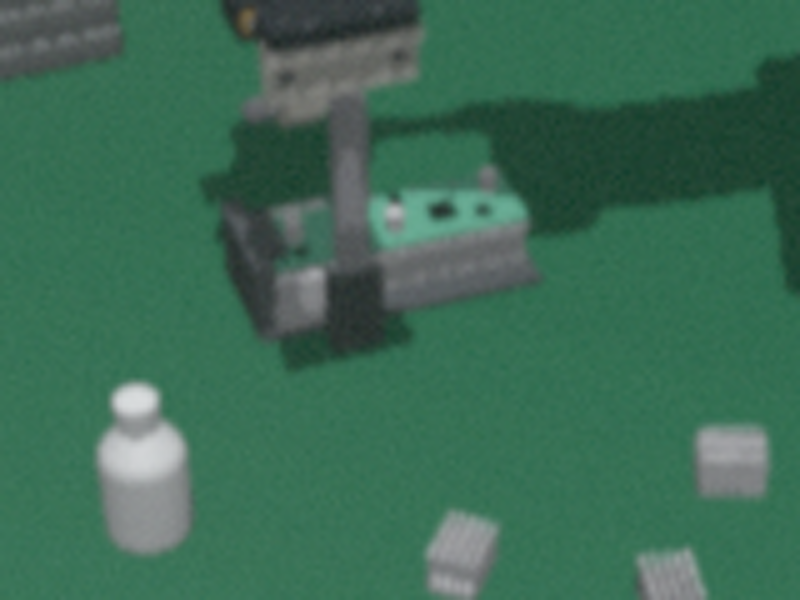

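Scene crop: bar upright at (350,180), board still in the fixture, three sinks visible. Release and go up.

Emit:
{"api": "arm_command", "payload": {
  "moves": [
    [[0,0,0],[0,0,0],0.026],
    [[0,0,0],[0,0,0],0.028],
    [[0,0,0],[0,0,0],0.028],
    [[0,0,-0.03],[0,0,0],0.028],
    [[0,0,-0.07],[0,0,0],0.028]
  ]
}}

```text
time: 5.8
tool_pos: [0.59, -0.2241, 0.2201]
tool_rot: [3.139, -0.009, 3.003]
contact_force: [1.2, -0.3, 0.7]
opening: 0.0279
grip_force: 0.0
```

Emit:
{"api": "arm_command", "payload": {
  "moves": [
    [[0.01,0.05,0],[0,0,0],0.05],
    [[0.02,0.1,0],[0,0,0],0.05],
    [[0.03,0.15,0],[0,0,0],0.05],
    [[0.04,0.2,0],[0,0,0],0.05],
    [[0.05,0.25,0],[0,0,0],0.05]
  ]
}}

```text
time: 6.3
tool_pos: [0.5761, 0.0266, 0.2221]
tool_rot: [3.142, -0.004, 3.003]
contact_force: [2.0, 0.6, 0.4]
opening: 0.0502
grip_force: 0.0
```

Run:
```python
from h import *
from cell import robot
s=robot.observe();print(s["tool_pos"],s["contact_force"],s["opening"]);delta(s,to(0,-.0185,.12),np.pi+TO[2])
```

```text
[0.57606021 0.02661029 0.222073  ] [2.0004152  0.63508011 0.40181706] 0.05015485280722198
d [0.0668 0.2114 0.1024] rot [ 0.0001 -0.0039 -0.021 ]
```

Emit:
{"api": "arm_command", "payload": {
  "moves": [
    [[0.016,0.048,0.01],[0,0,-0.021],0.05],
    [[0.032,0.096,0.02],[0,0,-0.021],0.05],
    [[0.048,0.144,0.03],[0,0,-0.021],0.05],
    [[0.06,0.19,0.05],[0,0,-0.021],0.05],
    [[0.067,0.209,0.08],[0,0,-0.021],0.05]
  ]
}}

```text
time: 6.8
tool_pos: [0.5392, 0.2449, 0.1435]
tool_rot: [3.139, 0.001, 3.026]
contact_force: [0.1, -0.4, 1.0]
opening: 0.0501
grip_force: 0.0
```

Emit:
{"api": "arm_command", "payload": {
  "moves": [
    [[0,0,0],[0,0,0],0.05],
    [[0,0,0],[0,0,0],0.05],
    [[0,0,0],[0,0,0],0.05],
    [[0,0,0],[0,0,0],0.05],
    [[0,0,0],[0,0,0],0.05]
  ]
}}

```text
time: 7.3
tool_pos: [0.5396, 0.2405, 0.1438]
tool_rot: [3.141, -0.001, 3.023]
contact_force: [0.8, 1.0, -0.1]
opening: 0.0497
grip_force: 0.0
```

Run:
```python
from h import *
from cell import robot
import pickle
s=robot.observe();print(s["tool_pos"]);delta(s,to(0,-.0185,.044),np.pi+TO[2])
m=robot.camera_model("wrist");im=robot.read_camera("wrist");cv2.imwrite("pics/w4.png",im[:,:,::-1]);pickle.dump(m,open("m4.pkl","wb"))
print(proj(m,[to(a,b,.044) for a,b in((-.0665,-.129),(-.0665,.129),(.0665,-.129),(.0665,.129))]+[to(0,-.0185,.066)]).round())
```

```text
[0.53964666 0.24050822 0.14375408]
d [0.0013 0.0046 0.0998] rot [ 0.0008 -0.0012 -0.0006]
[[136. 113.]
 [504. 112.]
 [156. 282.]
 [475. 282.]
 [294. 212.]]
```

View pics/w4.png

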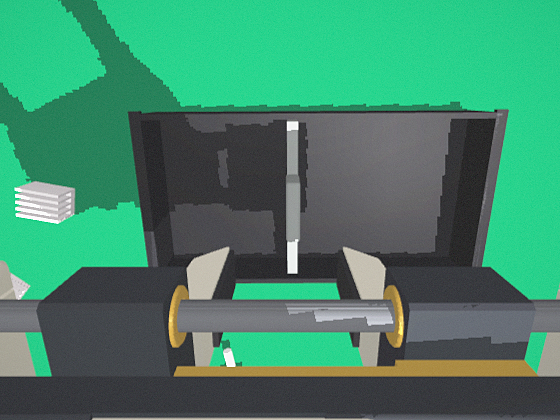

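Wrist view: tote corners at (131,112) and (507,110), tab around (293,210), which matches the estimate to 1–2 mm. Descend and grip the tab.

Emit:
{"api": "arm_command", "payload": {
  "moves": [
    [[0.001,0.0045,0.025],[0,0,0],0.05],
    [[0.001,0.0045,0.05],[0,0,0],0.05],
    [[0.001,0.0045,0.075],[0,0,0],0.05],
    [[0.001,0.0045,0.1],[0,0,0],0.05],
    [[0.001,0.0045,0.1],[0,0,0],0.04]
  ]
}}

```text
time: 7.85
tool_pos: [0.536, 0.2451, 0.0399]
tool_rot: [-3.139, -0.009, 3.024]
contact_force: [-1.2, -0.6, 0.7]
opening: 0.0455
grip_force: 0.0
```

Emit:
{"api": "arm_command", "payload": {
  "moves": [
    [[0,0,0],[0,0,0],0.006],
    [[0,0,0],[0,0,0],0.006],
    [[0,0,0],[0,0,0],0.006],
    [[0,0,0],[0,0,0],0.006],
    [[0,0,0],[0,0,0],0.006]
  ],
  "squeeze": 8
}}

```text
time: 8.35
tool_pos: [0.5384, 0.2462, 0.0435]
tool_rot: [3.141, -0.002, 3.025]
contact_force: [-1.6, -1.2, 3.2]
opening: 0.0098
grip_force: 8.0
```

Run:
```python
from h import *
from cell import robot
s=robot.observe();print(s["tool_pos"],s["contact_force"],s["opening"],s["grip_force"]);delta(s,to(0,-.0185,.044),np.pi+TO[2])
```

```text
[0.53838847 0.24621058 0.04354569] [-1.57063555 -1.15220026  3.22895148] 0.009767541376497579 8.000990152359009
d [-0.0005 -0.0008 -0.0005] rot [ 0.0005 -0.0016  0.0014]
```

Emit:
{"api": "arm_command", "payload": {
  "moves": [
    [[0,-0.005,0],[0,0,0],0.006],
    [[0,-0.011,0],[0,0,0],0.006],
    [[0,-0.017,0],[0,0,0],0.006],
    [[0,-0.023,0],[0,0,0],0.006],
    [[0,-0.023,0],[0,0,0],0.006]
  ],
  "squeeze": 15
}}

```text
time: 8.85
tool_pos: [0.5357, 0.2225, 0.0435]
tool_rot: [3.141, -0.002, 3.024]
contact_force: [-0.0, -1.3, 6.5]
opening: 0.01
grip_force: 15.0
```

Emit:
{"api": "arm_command", "payload": {
  "moves": [
    [[0,0,0],[0,0,0],0.006],
    [[0,0,0],[0,0,0],0.006],
    [[0,0,0],[0,0,0],0.03],
    [[0,0,0],[0,0,0],0.04],
    [[0,0,0],[0,0,0],0.04]
  ]
}}

```text
time: 9.35
tool_pos: [0.535, 0.223, 0.0423]
tool_rot: [-3.141, -0.004, 3.025]
contact_force: [-0.2, -0.7, -0.3]
opening: 0.0295
grip_force: 0.0
```

Emit:
{"api": "arm_command", "payload": {
  "moves": [
    [[0,0,-0.05],[0,0,0],0.04],
    [[0,0,-0.1],[0,0,0],0.06],
    [[0,0,-0.15],[0,0,0],0.08],
    [[0.03,-0.04,-0.16],[0,0,0],0.08],
    [[0.05,-0.08,-0.16],[0,0,0],0.08]
  ]
}}

```text
time: 9.85
tool_pos: [0.477, 0.1497, 0.2051]
tool_rot: [3.14, 0.002, 3.027]
contact_force: [0.3, -0.9, -1.0]
opening: 0.0676
grip_force: 0.0
```

Run:
```python
from h import *
from cell import robot
s=robot.observe();print(s["tool_pos"]);delta(s,fx(-.022,0,.16),np.pi+FX[2])
```

```text
[0.47699675 0.14967094 0.20510789]
d [-0.0705 -0.4095  0.0447] rot [0.0015 0.002  0.0233]
```

Emit:
{"api": "arm_command", "payload": {
  "moves": [
    [[0,-0.05,0],[0,0,0.023],0.08],
    [[-0.01,-0.1,0],[0,0,0.023],0.08],
    [[-0.02,-0.15,0],[0,0,0.023],0.08],
    [[-0.03,-0.2,0],[0,0,0.023],0.08],
    [[-0.035,-0.25,0],[0,0,0.023],0.08]
  ]
}}

```text
time: 10.35
tool_pos: [0.4824, -0.1016, 0.2027]
tool_rot: [3.142, -0.003, 3.002]
contact_force: [0.6, 0.5, -0.1]
opening: 0.0802
grip_force: 0.0
```

Emit:
{"api": "arm_command", "payload": {
  "moves": [
    [[-0.01,-0.05,0.005],[0,0,0],0.08],
    [[-0.02,-0.1,0.01],[0,0,0],0.08],
    [[-0.03,-0.14,0.02],[0,0,0],0.08],
    [[-0.035,-0.16,0.04],[0,0,0],0.08],
    [[-0.035,-0.16,0.045],[0,0,0],0.08]
  ]
}}

```text
time: 10.85
tool_pos: [0.4934, -0.2651, 0.155]
tool_rot: [3.14, -0.006, 2.998]
contact_force: [0.2, 0.7, -0.2]
opening: 0.0801
grip_force: 0.0
```

Emit:
{"api": "arm_command", "payload": {
  "moves": [
    [[0,0,0],[0,0,0],0.08],
    [[0,0,0],[0,0,0],0.08],
    [[0,0,0],[0,0,0],0.08],
    [[0,0,0],[0,0,0],0.08],
    [[0,0,0],[0,0,0],0.08]
  ]
}}

```text
time: 11.35
tool_pos: [0.495, -0.2623, 0.1582]
tool_rot: [-3.141, -0.002, 3.003]
contact_force: [-0.0, -0.8, -0.6]
opening: 0.0797
grip_force: 0.0
```

Run:
```python
from h import *
from cell import robot
s=robot.observe();print(s["tool_pos"]);delta(s,fx(-.022,0,.031),np.pi+FX[2])
m=robot.camera_model("wrist");im=robot.read_camera("wrist");cv2.imwrite("pics/w5.png",im[:,:,::-1])
print(proj(m,[fx(a/1e3,b/1e3,c/1e3) for a,b,c in((-75,-25,38),(-75,25,38),(65,-20,48.5),(65,20,48.5),(27,-25,38),(27,25,38))]).round().tolist())
```

```text
[ 0.4950054  -0.262322    0.15823737]
d [-0.0059 -0.002   0.1272] rot [-0.0004 -0.002  -0.001 ]
[[252.0, 139.0], [317.0, 139.0], [261.0, 305.0], [308.0, 305.0], [255.0, 259.0], [314.0, 259.0]]
```

View pics/w5.png

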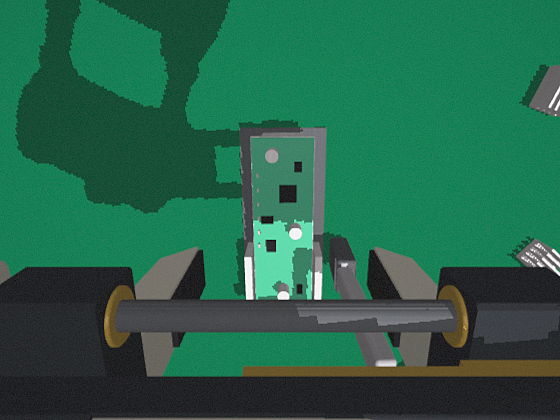

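Wrist view: board end corners at (250,139) and (315,139), predicted (252,317); so ~1 mm further to -y. Descend.

Emit:
{"api": "arm_command", "payload": {
  "moves": [
    [[-0.006,-0.003,0.03],[0,0,0],0.08],
    [[-0.006,-0.003,0.06],[0,0,0],0.08],
    [[-0.006,-0.003,0.09],[0,0,0],0.075],
    [[-0.006,-0.003,0.12],[0,0,0],0.07],
    [[-0.006,-0.003,0.127],[0,0,0],0.07]
  ]
}}

```text
time: 11.9
tool_pos: [0.4981, -0.2653, 0.0276]
tool_rot: [3.139, -0.008, 3.002]
contact_force: [-0.1, 0.4, 0.2]
opening: 0.0703
grip_force: 0.0
```

Emit:
{"api": "arm_command", "payload": {
  "moves": [
    [[0,0,0],[0,0,0],0.065],
    [[0,0,0],[0,0,0],0.06],
    [[0,0,0],[0,0,0],0.055],
    [[0,0,0],[0,0,0],0.053],
    [[0,0,0],[0,0,0],0.053]
  ],
  "squeeze": 4
}}

```text
time: 12.4
tool_pos: [0.5002, -0.2669, 0.0314]
tool_rot: [-3.141, -0.002, 3.002]
contact_force: [0.4, -0.2, -0.3]
opening: 0.0533
grip_force: 0.0
```

Run:
```python
from h import *
from cell import robot
s=robot.observe();print(s["tool_pos"],s["contact_force"],s["opening"],s["grip_force"]);delta(s,fx(-.022,-.001,.031),np.pi+FX[2])
```

```text
[ 0.50022345 -0.2668698   0.03144459] [ 0.40621255 -0.19201484 -0.33324589] 0.053310205633966004 0.0
d [0.0001 0.0007 0.0004] rot [-0.0007 -0.0016 -0.002 ]
```

Emit:
{"api": "arm_command", "payload": {
  "moves": [
    [[0,0,0],[0,0,0],0.05],
    [[0,0,0],[0,0,0],0.045],
    [[0,0,0],[0,0,0],0.045],
    [[0,0,0],[0,0,0],0.045],
    [[0,0,0],[0,0,0],0.045]
  ],
  "squeeze": 5
}}

```text
time: 12.9
tool_pos: [0.5, -0.2664, 0.031]
tool_rot: [3.141, -0.003, 3.002]
contact_force: [-0.5, 2.6, 5.3]
opening: 0.05
grip_force: 5.0
```

Emit:
{"api": "arm_command", "payload": {
  "moves": [
    [[0,0,0],[0,0,0],0.04],
    [[0,0,0],[0,0,0],0.04],
    [[0,0,0],[0,0,0],0.04],
    [[0,0,0],[0,0,0],0.04],
    [[0,0,0],[0,0,0],0.04]
  ],
  "squeeze": 45
}}

```text
time: 13.4
tool_pos: [0.5, -0.2664, 0.031]
tool_rot: [3.141, -0.003, 3.002]
contact_force: [-0.1, 2.6, 5.5]
opening: 0.0488
grip_force: 45.0
```

Emit:
{"api": "arm_command", "payload": {
  "moves": [
    [[0.008,0,0],[0,0,0],0.04],
    [[0.016,0,0],[0,0,0],0.04],
    [[0.024,0,0],[0,0,0],0.04],
    [[0.032,0,0],[0,0,0],0.04],
    [[0.04,0,0],[0,0,0],0.04]
  ]
}}

```text
time: 13.9
tool_pos: [0.4598, -0.2613, 0.031]
tool_rot: [-3.141, -0.002, 3.002]
contact_force: [4.0, -1.2, 5.0]
opening: 0.0494
grip_force: 45.0
```

Emit:
{"api": "arm_command", "payload": {
  "moves": [
    [[0.008,0,0],[0,0,0],0.04],
    [[0.016,0,0],[0,0,0],0.04],
    [[0.024,0,0],[0,0,0],0.04],
    [[0.032,0,0],[0,0,0],0.04],
    [[0.032,0,0],[0,0,0],0.04]
  ]
}}

```text
time: 14.4
tool_pos: [0.4267, -0.2561, 0.0306]
tool_rot: [3.141, -0.005, 3.002]
contact_force: [-2.3, -0.6, 8.0]
opening: 0.0493
grip_force: 45.0
```

Run:
```python
from h import *
from cell import robot
s=robot.observe();print(s["tool_pos"],s["contact_force"],s["torque"],s["opening"],s["grip_force"]);delta(s,fx(-.094,-.001,.031),np.pi+FX[2])
im=robot.read_camera("side");im=im[100:220,260:420];cv2.imwrite("pics/d6.png",cv2.resize(im[:,:,::-1],(800,600),interpolation=cv2.INTER_CUBIC))
```

```text
[ 0.42669963 -0.25610596  0.03064577] [-2.30306801 -0.62942983  7.98248609] [-0.15504327  0.22073789 -0.03585866] 0.04928806465627294 44.9873811006546
d [-0.0022  0.0001 -0.0004] rot [ 0.0008 -0.0054 -0.0021]
```

View pics/d6.png

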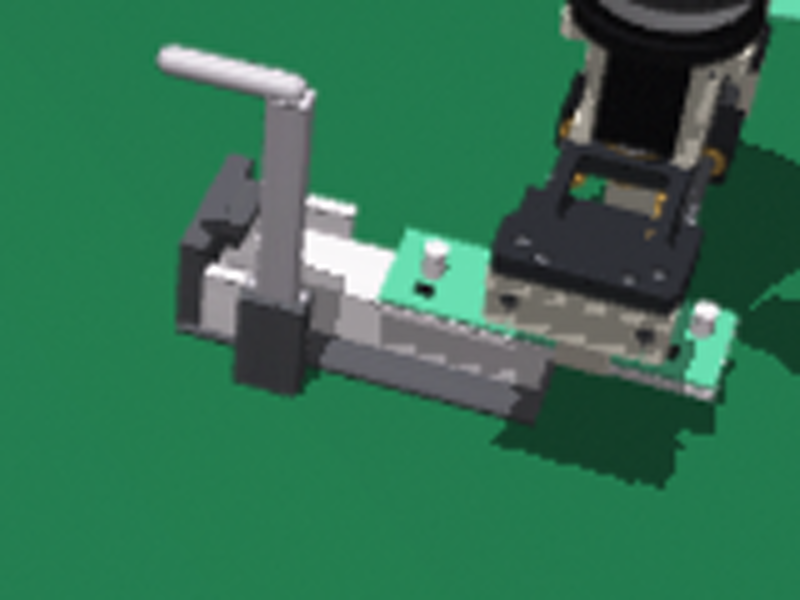

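Side crop: board slid out at (560,310), its end clear of the upright bar (290,200). Raise.

Emit:
{"api": "arm_command", "payload": {
  "moves": [
    [[0,0,-0.01],[0,0,0],0.04],
    [[0,0,-0.025],[0,0,0],0.04],
    [[0,0,-0.04],[0,0,0],0.04],
    [[0,0,-0.055],[0,0,0],0.04],
    [[0,0,-0.065],[0,0,0],0.04]
  ],
  "squeeze": 55
}}

```text
time: 14.95
tool_pos: [0.4278, -0.256, 0.0962]
tool_rot: [3.141, -0.005, 3.002]
contact_force: [-0.7, 0.4, -1.5]
opening: 0.0494
grip_force: 55.0
```

Emit:
{"api": "arm_command", "payload": {
  "moves": [
    [[0.005,0.03,0],[0,0,0.05],0.04],
    [[0.005,0.06,0],[0,0,0.15],0.04],
    [[0.005,0.095,0],[0,0,0.28],0.04],
    [[0,0.13,0],[0,0,0.42],0.04],
    [[0,0.165,0],[0,0,0.56],0.04]
  ]
}}

```text
time: 15.45
tool_pos: [0.4512, -0.0917, 0.0954]
tool_rot: [-3.139, -0.004, 2.436]
contact_force: [1.1, -0.1, -0.8]
opening: 0.0491
grip_force: 55.0
```

Run:
```python
from h import *
from cell import robot
s=robot.observe();print(s["tool_pos"],s["tool_rot"],s["torque"],s["opening"],s["grip_force"]);delta(s,to(0,.068,.095),np.pi/2+TO[2])
```

```text
[ 0.45116052 -0.09174507  0.09544931] [-3.13931343 -0.00431188  2.43575115] [-0.03996035  0.01014043 -0.00948075] 0.04908957926405693 54.9780535697937
d [0.1999 0.3854 0.0004] rot [-0.0042 -0.0028  0.983 ]
```

Emit:
{"api": "arm_command", "payload": {
  "moves": [
    [[0.02,0.039,0],[0,0,0.13],0.04],
    [[0.04,0.077,0],[0,0,0.26],0.04],
    [[0.06,0.116,0],[0,0,0.39],0.04],
    [[0.08,0.154,0],[0,0,0.52],0.04],
    [[0.1,0.193,0],[0,0,0.65],0.04]
  ]
}}

```text
time: 15.95
tool_pos: [0.4984, 0.1199, 0.0953]
tool_rot: [-3.136, -0.001, 1.788]
contact_force: [1.5, -0.4, -1.6]
opening: 0.0489
grip_force: 55.0
```

Run:
```python
from h import *
from cell import robot
s=robot.observe();print(s["tool_pos"],s["tool_rot"],s["torque"],s["opening"],s["grip_force"]);delta(s,to(0,.068,.085),np.pi/2+TO[2])
```

```text
[0.49840885 0.11987279 0.09528673] [-3.13615897e+00 -1.17164973e-03  1.78802265e+00] [-0.05091318  0.02913948  0.00985039] 0.04887386355278237 54.97853457927704
d [0.1955 0.095  0.01  ] rot [-5.600e-03 -2.000e-04  3.352e-01]
```

Emit:
{"api": "arm_command", "payload": {
  "moves": [
    [[0.044,0.021,0],[-0.002,0,0.1],0.04],
    [[0.088,0.042,0],[-0.004,0,0.2],0.04],
    [[0.13,0.064,0],[-0.005,0,0.28],0.04],
    [[0.17,0.084,0],[-0.005,0,0.335],0.04],
    [[0.195,0.094,0],[-0.005,0,0.335],0.04]
  ]
}}

```text
time: 16.45
tool_pos: [0.5473, 0.3321, 0.0948]
tool_rot: [3.141, -0.0, 1.459]
contact_force: [-0.2, 0.2, -1.6]
opening: 0.0487
grip_force: 55.0
```

Emit:
{"api": "arm_command", "payload": {
  "moves": [
    [[0,0,0],[0,0,0],0.04],
    [[0,0,0],[0,0,0],0.04],
    [[0,0,0],[0,0,0],0.04],
    [[0,0,0],[0,0,0],0.04],
    [[0,0,0],[0,0,0],0.04]
  ]
}}

```text
time: 16.95
tool_pos: [0.5482, 0.3282, 0.0959]
tool_rot: [3.14, -0.001, 1.457]
contact_force: [-0.4, 0.5, -1.4]
opening: 0.0492
grip_force: 55.0
```

Run:
```python
from h import *
from cell import robot
s=robot.observe();print(s["tool_pos"],s["tool_rot"],s["torque"],s["opening"],s["grip_force"]);delta(s,to(0,.067,.008),np.pi/2+TO[2])
a=robot.read_camera("wrist");b=robot.read_camera("side")[210:420,100:380]
c=np.hstack([cv2.resize(a[:330],(400,236)),cv2.resize(b,(400,300))[:236]]) if 0 else np.vstack([a[:250,:,::-1],cv2.resize(b,(560,420))[:340,:,::-1]])
cv2.imwrite("pics/c7.png",c)
```

```text
[0.54818022 0.32815173 0.09588316] [ 3.13983755e+00 -7.91180924e-04  1.45701082e+00] [-0.0046982   0.06992115 -0.00318341] 0.04917256523390947 54.987144470214844
d [0.0021 0.0003 0.0879] rot [ 0.0018 -0.0008  0.0042]
```

View pics/c7.png

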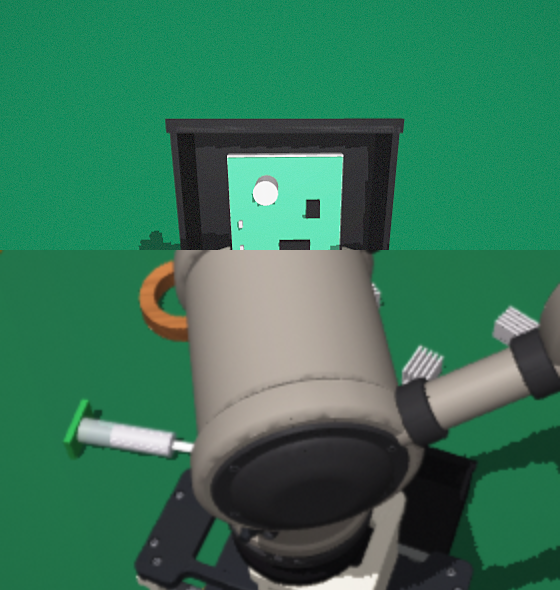

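Wrist view (top half): board held parts-up, centred between the rims (cols 228–343 against 167–403), board end at row 155, rim rows 120–131.

Run:
```python
from h import *
from cell import robot
m=robot.camera_model("wrist")
c,s=np.cos(TO[2]),np.sin(TO[2]);R=np.array([[c,s],[-s,c]])
for u,v,z in((228,155,.103),(343,155,.103),(167,120,.044),(403,119,.044),(285,131,.044)): print(u,v,(R@(ray(m,u,v,z)[:2]-TO[:2])).round(4))
```

```text
228 155 [-0.0241  0.1203]
343 155 [0.0247 0.1204]
167 120 [-0.0676  0.1308]
403 119 [0.0678 0.1319]
285 131 [1.000e-04 1.249e-01]
```

Emit:
{"api": "arm_command", "payload": {
  "moves": [
    [[0,0,0.02],[0.002,0,0.004],0.04],
    [[0,0,0.04],[0.002,0,0.004],0.04],
    [[0,0,0.06],[0.002,0,0.004],0.04],
    [[0,0,0.075],[0.002,0,0.004],0.04],
    [[0,0,0.083],[0.002,0,0.004],0.04]
  ]
}}

```text
time: 17.55
tool_pos: [0.5477, 0.3288, 0.0113]
tool_rot: [-3.14, 0.0, 1.454]
contact_force: [-0.0, -0.1, -1.5]
opening: 0.0494
grip_force: 55.0
```

Emit:
{"api": "arm_command", "payload": {
  "moves": [
    [[0,0,0.002],[0,0,0],0.04],
    [[0,0,0.004],[0,0,0],0.04],
    [[0,0,0.006],[0,0,0],0.04],
    [[0,0,0.006],[0,0,0],0.04],
    [[0,0,0.006],[0,0,0],0.04]
  ]
}}

```text
time: 18.05
tool_pos: [0.5485, 0.3295, 0.0072]
tool_rot: [3.141, -0.001, 1.454]
contact_force: [0.3, 0.2, -0.5]
opening: 0.0495
grip_force: 55.0
```

Emit:
{"api": "arm_command", "payload": {
  "moves": [
    [[0,0,0.001],[0,0,0],0.04],
    [[0,0,0.0015],[0,0,0],0.04],
    [[0,0,0.0015],[0,0,0],0.04],
    [[0,0,0.0015],[0,0,0],0.06],
    [[0,0,0.0015],[0,0,0],0.062]
  ]
}}

```text
time: 18.55
tool_pos: [0.5484, 0.3294, 0.0054]
tool_rot: [3.141, -0.001, 1.454]
contact_force: [0.4, 0.4, -0.9]
opening: 0.0598
grip_force: 0.0
```

Emit:
{"api": "arm_command", "payload": {
  "moves": [
    [[0,0,0],[0,0,0],0.062],
    [[0,0,0],[0,0,0],0.062],
    [[0,0,-0.02],[0,0,0],0.062],
    [[0,0,-0.06],[0,0,0],0.062],
    [[0,0,-0.11],[0,0,0],0.062]
  ]
}}

```text
time: 19.05
tool_pos: [0.5469, 0.3286, 0.1144]
tool_rot: [-3.137, 0.001, 1.454]
contact_force: [-0.2, 0.4, 0.0]
opening: 0.062
grip_force: 0.0
```

Emit:
{"api": "arm_command", "payload": {
  "moves": [
    [[-0.03,-0.02,-0.03],[0,0,-0.15],0.062],
    [[-0.06,-0.03,-0.06],[0,0,-0.3],0.05],
    [[-0.1,-0.04,-0.08],[0,0,-0.45],0.04],
    [[-0.15,-0.04,-0.1],[0,0,-0.6],0.028],
    [[-0.2,-0.04,-0.12],[0,0,-0.75],0.026]
  ]
}}

```text
time: 19.55
tool_pos: [0.4862, 0.1463, 0.2312]
tool_rot: [3.14, -0.0, 2.193]
contact_force: [1.0, -1.1, 0.1]
opening: 0.0347
grip_force: 0.0
```

Run:
```python
from h import *
from cell import robot
s=robot.observe();print(s["tool_pos"],s["tool_rot"]);delta(s,fx(.063,.0534,.25),np.pi+FX[2])
for n in("scene","side"): cv2.imwrite(f"pics/{n}8.png",robot.read_camera(n)[:,:,::-1])
```

```text
[0.48622444 0.14634469 0.23120072] [ 3.13998765e+00 -1.60215646e-04  2.19325235e+00]
d [-0.3624 -0.1301 -0.0191] rot [ 1.600e-03  5.000e-04 -8.105e-01]
```

Emit:
{"api": "arm_command", "payload": {
  "moves": [
    [[-0.045,-0.016,-0.015],[0,0,-0.14],0.026],
    [[-0.09,-0.032,-0.02],[0,0,-0.28],0.026],
    [[-0.135,-0.048,-0.02],[0,0,-0.42],0.026],
    [[-0.18,-0.064,-0.02],[0,0,-0.56],0.026],
    [[-0.225,-0.08,-0.02],[0,0,-0.7],0.026]
  ]
}}

```text
time: 20.15
tool_pos: [0.5496, -0.0745, 0.2498]
tool_rot: [3.14, 0.0, 2.877]
contact_force: [1.5, -0.4, -0.3]
opening: 0.0265
grip_force: 0.0
```

Run:
```python
from h import *
from cell import robot
s=robot.observe();print(s["tool_pos"],s["tool_rot"]);delta(s,fx(.063,.0534,.22),np.pi+FX[2])
```

```text
[ 0.54956005 -0.07451417  0.24978664] [3.14021877e+00 5.10191478e-05 2.87680270e+00]
d [-0.0799 -0.1332  0.0296] rot [ 1.40e-03  1.00e-04 -1.27e-01]
```

Emit:
{"api": "arm_command", "payload": {
  "moves": [
    [[-0.02,-0.035,0],[0,0,-0.1],0.026],
    [[-0.04,-0.07,0],[0,0,-0.127],0.026],
    [[-0.06,-0.1,0],[0,0,-0.127],0.026],
    [[-0.08,-0.133,0.02],[0,0,-0.127],0.026],
    [[-0.08,-0.133,0.03],[0,0,-0.127],0.026]
  ]
}}

```text
time: 20.65
tool_pos: [0.5909, -0.2267, 0.217]
tool_rot: [3.141, -0.002, 2.993]
contact_force: [-0.9, 0.1, -0.3]
opening: 0.0259
grip_force: 0.0
```

Emit:
{"api": "arm_command", "payload": {
  "moves": [
    [[0,0,0],[0,0,0],0.026],
    [[0,0,0],[0,0,0],0.026],
    [[0,0,0],[0,0,0],0.026],
    [[0,0,0],[0,0,0],0.026],
    [[0,0,0],[0,0,0],0.026]
  ]
}}

```text
time: 21.15
tool_pos: [0.591, -0.2222, 0.2205]
tool_rot: [3.141, 0.001, 2.999]
contact_force: [-0.2, 0.5, -0.5]
opening: 0.0259
grip_force: 0.0
```

Run:
```python
from h import *
from cell import robot
s=robot.observe();print(s["tool_pos"],s["tool_rot"]);delta(s,fx(.063,.0526,.1535),np.pi+FX[2])
```

```text
[ 0.59104149 -0.22215938  0.22050933] [3.14099745e+00 1.17095994e-03 2.99934478e+00]
d [-0.001  -0.0025  0.067 ] rot [ 0.0006  0.0012 -0.0044]
```

Emit:
{"api": "arm_command", "payload": {
  "moves": [
    [[0,0.001,0.02],[0,0,0],0.026],
    [[0,0.001,0.04],[0,0,0],0.026],
    [[0,0.001,0.055],[0,0,0],0.026],
    [[0,0.001,0.066],[0,0,0],0.026],
    [[0,0.001,0.066],[0,0,0],0.026]
  ]
}}

```text
time: 21.65
tool_pos: [0.5903, -0.2212, 0.1523]
tool_rot: [3.14, -0.003, 2.999]
contact_force: [-0.0, -0.9, 0.7]
opening: 0.0258
grip_force: 0.0
```

Emit:
{"api": "arm_command", "payload": {
  "moves": [
    [[0,0,0],[0,0,0],0.026],
    [[0,0,0],[0,0,0],0.008],
    [[0,0,0],[0,0,0],0.006],
    [[0,0,0],[0,0,0],0.006],
    [[0,0,0],[0,0,0],0.006]
  ],
  "squeeze": 15
}}

```text
time: 22.15
tool_pos: [0.5913, -0.2219, 0.1545]
tool_rot: [3.141, 0.001, 2.998]
contact_force: [-0.1, -0.9, 4.2]
opening: 0.0118
grip_force: 15.0
```

Run:
```python
from h import *
from cell import robot
s=robot.observe();print(s["tool_pos"],s["contact_force"],s["opening"],s["grip_force"]);delta(s,fx(.063,.05,.154),np.pi+FX[2])
```

```text
[ 0.59129602 -0.22190072  0.15446909] [-0.10613166 -0.88218005  4.22718284] 0.01182343394404141 14.998161345720291
d [-0.0008 -0.0054  0.0005] rot [ 0.0006  0.0014 -0.0053]
```

Emit:
{"api": "arm_command", "payload": {
  "moves": [
    [[0,-0.0207,0.0009],[0,0,0],0.006],
    [[0,-0.0389,0.0048],[0,0,0],0.006],
    [[0,-0.0564,0.0116],[0,0,0],0.006],
    [[0,-0.0725,0.0211],[0,0,0],0.006],
    [[0,-0.0869,0.033],[0,0,0],0.006]
  ]
}}

```text
time: 22.65
tool_pos: [0.5786, -0.3094, 0.1196]
tool_rot: [3.141, 0.001, 2.998]
contact_force: [4.4, 1.6, 1.1]
opening: 0.0111
grip_force: 15.0
```

Emit:
{"api": "arm_command", "payload": {
  "moves": [
    [[0,-0.0123,0.014],[0,0,0],0.006],
    [[0,-0.0223,0.0299],[0,0,0],0.006],
    [[0,-0.0296,0.0471],[0,0,0],0.006],
    [[0,-0.034,0.0653],[0,0,0],0.006],
    [[0,-0.0355,0.0845],[0,0,0],0.006]
  ]
}}

```text
time: 23.15
tool_pos: [0.573, -0.3433, 0.0343]
tool_rot: [3.141, -0.001, 2.998]
contact_force: [-0.1, 4.9, 22.6]
opening: 0.0116
grip_force: 15.0
```

Emit:
{"api": "arm_command", "payload": {
  "moves": [
    [[0,0,0.0005],[0,0,0],0.006],
    [[0,0,0.001],[0,0,0],0.006],
    [[0,0,0.001],[0,0,0],0.006],
    [[0,0,0.001],[0,0,0],0.006],
    [[0,0,0.001],[0,0,0],0.006]
  ]
}}

```text
time: 23.65
tool_pos: [0.5728, -0.3431, 0.0348]
tool_rot: [3.141, -0.001, 2.999]
contact_force: [-1.0, -5.1, -2.6]
opening: 0.0113
grip_force: 15.0
```

Run:
```python
from h import *
from cell import robot
s=robot.observe();print(s["tool_pos"],s["contact_force"],s["opening"],s["grip_force"]);delta(s,fx(.063,-.067,.037),np.pi+FX[2])
```

```text
[ 0.57278183 -0.34306927  0.03479702] [-0.95371295 -5.06970864 -2.5537628 ] 0.01128593081082622 15.004368871450424
d [-0.0025  0.0002 -0.0022] rot [ 0.0006 -0.0014 -0.0052]
```

Emit:
{"api": "arm_command", "payload": {
  "moves": [
    [[0,0,0],[0,0,0],0.024],
    [[0,0,0],[0,0,0],0.026],
    [[0,0,0],[0,0,0],0.026],
    [[0,0,-0.02],[0,0,0],0.026],
    [[0,0,-0.05],[0,0,0],0.026]
  ]
}}

```text
time: 24.15
tool_pos: [0.5725, -0.3416, 0.0836]
tool_rot: [3.138, -0.004, 2.999]
contact_force: [-0.2, -0.1, 0.3]
opening: 0.0259
grip_force: 0.0
```

Emit:
{"api": "arm_command", "payload": {
  "moves": [
    [[0,0,-0.05],[0,0,0],0.03],
    [[0,0,-0.1],[0,0,0],0.04],
    [[0.01,0.03,-0.14],[0,0,0],0.05],
    [[0.03,0.07,-0.17],[0,0,0],0.06],
    [[0.05,0.11,-0.19],[0,0,0],0.06]
  ]
}}

```text
time: 24.65
tool_pos: [0.5407, -0.2294, 0.2759]
tool_rot: [3.141, 0.003, 2.998]
contact_force: [0.3, 0.6, 1.0]
opening: 0.0569
grip_force: 0.0
```

Run:
```python
from h import *
from cell import robot
s=robot.observe();print(s["tool_pos"],s["tool_rot"]);delta(s,[.46,.06,.38],3.0)
```

```text
[ 0.54067835 -0.22936619  0.27587885] [3.14132497e+00 2.96141542e-03 2.99761016e+00]
d [ 0.1211  0.2748 -0.1044] rot [ 0.0003  0.003  -0.0024]
```

Emit:
{"api": "arm_command", "payload": {
  "moves": [
    [[0.015,0.045,-0.015],[0,0,0],0.08],
    [[0.03,0.09,-0.03],[0,0,0],0.08],
    [[0.045,0.135,-0.045],[0,0,0],0.08],
    [[0.06,0.18,-0.06],[0,0,0],0.08],
    [[0.075,0.225,-0.075],[0,0,0],0.08]
  ]
}}

```text
time: 25.15
tool_pos: [0.4976, 0.0052, 0.3498]
tool_rot: [3.14, 0.001, 2.999]
contact_force: [1.3, 0.4, 0.3]
opening: 0.0798
grip_force: 0.0
```

Emit:
{"api": "arm_command", "payload": {
  "moves": [
    [[0.01,0.045,-0.03],[0,0,0],0.08],
    [[0.01,0.045,-0.03],[0,0,0],0.08],
    [[0.01,0.045,-0.03],[0,0,0],0.08],
    [[0.01,0.045,-0.03],[0,0,0],0.08],
    [[0.01,0.045,-0.03],[0,0,0],0.08]
  ]
}}

```text
time: 25.65
tool_pos: [0.495, 0.0478, 0.3777]
tool_rot: [3.141, -0.002, 2.997]
contact_force: [-0.7, -0.2, -0.1]
opening: 0.0801
grip_force: 0.0
```

Run:
```python
from h import *
from cell import robot
import pickle
s=robot.observe();print(s["tool_pos"],s["tool_rot"])
m=robot.camera_model("wrist");im=robot.read_camera("wrist")[:,:,::-1]
pickle.dump(m,open("m9.pkl","wb"));cv2.imwrite("pics/w9n.png",im)
a=cv2.resize(im[:265],(800,379),interpolation=cv2.INTER_CUBIC)
# crops around the predicted sinks 
cs=[]
for P in((.445,-.029,.024),(.523,.038,.024),(.599,-.032,.024)):
    u,v=proj(m,[P])[0].round().astype(int);print(u-33,v-27);cs.append(cv2.resize(im[v-27:v+28,u-33:u+33],(266,221),interpolation=cv2.INTER_CUBIC))
c=np.vstack([a,np.hstack(cs+[np.zeros((221,2,3),np.uint8)])]);cv2.imwrite("pics/w9.png",c);print(c.shape)
```

```text
[0.49498868 0.04780902 0.37767031] [ 3.14103614e+00 -2.26862367e-03  2.99663176e+00]
194 99
249 146
212 201
(600, 800, 3)
```

View pics/w9.png

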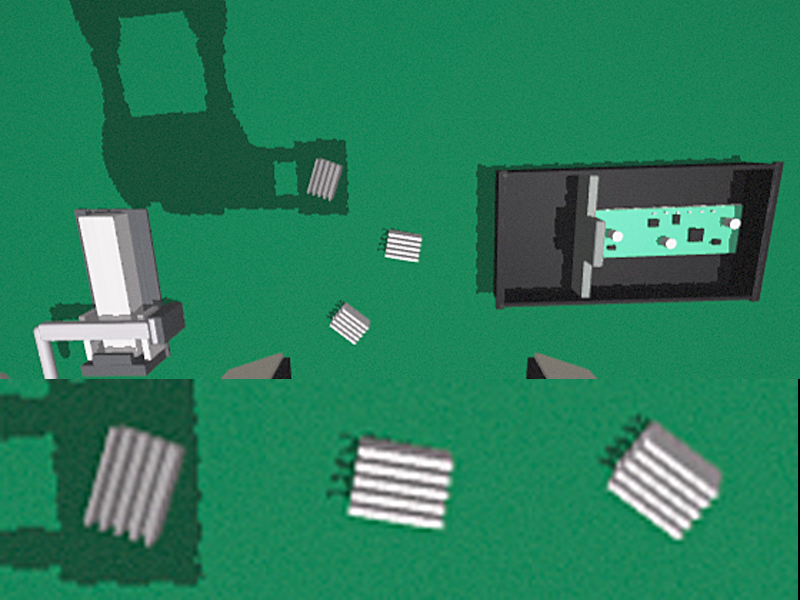

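Wrist view: bar down on the empty fixture, board flat on the right of the divider, sinks unmoved at crop centres (133,487), (402,490) and (663,491).

Run:
```python
from h import *
from cell import robot
import pickle
m=pickle.load(open("m9.pkl","rb"));k=66/266
def g(u,v,i):
    o=[(194,99),(249,146),(212,201)][i]; return ray(m,(u-266*i)*k+o[0],(v-379)*55/221+o[1],.024)
for i,c,a,b in((0,(133,487),(184,448),(150,547)),(1,(402,490),(350,512),(440,526)),(2,(663,491),(608,487),(680,540))):
    d=g(*b,i)-g(*a,i);print("ABC"[i],g(*c,i).round(4),np.arctan2(d[1],d[0]).round(3),np.linalg.norm(d).round(4))
c,s_=np.cos(TO[2]),np.sin(TO[2]);R=np.array([[c,s_],[-s_,c]])
w=lambda u,v,z:(R@(ray(m,u*.7,v*.7,z)[:2]-TO[:2])).round(4)
print("tab top",w(599,243,.066),"board",w(597,231,.012),w(742,230,.012))
s=robot.observe();delta(s,list(g(402,490,1)[:2])+[.10],4.387)
```

```text
A [ 0.4446 -0.029   0.024 ] -0.518 0.0365
B [0.5234 0.0384 0.024 ] 1.267 0.0332
C [ 0.6001 -0.0322  0.024 ] 0.741 0.0344
tab top [ 0.0004 -0.0426] board [-0.0009 -0.0255] [0.0022 0.1245]
d [-0.03   -0.0054  0.2777] rot [ 2.0000e-03 -1.3000e-03 -1.3906e+00]
```

Emit:
{"api": "arm_command", "payload": {
  "moves": [
    [[-0.006,-0.001,0.04],[0,0,-0.14],0.06],
    [[-0.012,-0.002,0.08],[0,0,-0.28],0.06],
    [[-0.018,-0.003,0.12],[0,0,-0.42],0.06],
    [[-0.024,-0.004,0.16],[0,0,-0.56],0.06],
    [[-0.03,-0.005,0.2],[0,0,-0.7],0.06]
  ]
}}

```text
time: 26.2
tool_pos: [0.5239, 0.0388, 0.1767]
tool_rot: [3.14, -0.0, -2.581]
contact_force: [0.7, -0.6, 0.2]
opening: 0.0598
grip_force: 0.0
```

Emit:
{"api": "arm_command", "payload": {
  "moves": [
    [[0,0,0.02],[0,0,-0.14],0.06],
    [[0,0,0.04],[0,0,-0.28],0.06],
    [[0,0,0.06],[0,0,-0.42],0.06],
    [[0,0,0.075],[0,0,-0.56],0.06],
    [[0,0,0.075],[0,0,-0.7],0.06]
  ]
}}

```text
time: 26.7
tool_pos: [0.5223, 0.039, 0.1009]
tool_rot: [3.136, -0.0, -1.881]
contact_force: [1.0, 0.8, 1.0]
opening: 0.0598
grip_force: 0.0
```

Emit:
{"api": "arm_command", "payload": {
  "moves": [
    [[0,0,0],[0,0,0],0.06],
    [[0,0,0],[0,0,0],0.06],
    [[0,0,0],[0,0,0],0.06],
    [[0,0,0],[0,0,0],0.06],
    [[0,0,0],[0,0,0],0.06]
  ]
}}

```text
time: 27.2
tool_pos: [0.5242, 0.04, 0.1041]
tool_rot: [-3.141, 0.001, -1.886]
contact_force: [0.2, 0.4, 0.1]
opening: 0.0601
grip_force: 0.0
```

Run:
```python
from h import *
from cell import robot
s=robot.observe();print(s["tool_pos"],s["tool_rot"]);delta(s,[.5234,.0384,.008],4.397)
```

```text
[0.5242172  0.04001379 0.10407391] [-3.14133282e+00  1.09652785e-03 -1.88577410e+00]
d [0.0019 0.0003 0.0961] rot [-0.0003  0.0011  0.0004]
```

Emit:
{"api": "arm_command", "payload": {
  "moves": [
    [[0.002,0,0.03],[0,0,0],0.06],
    [[0.002,0,0.06],[0,0,0],0.06],
    [[0.002,0,0.085],[0,0,0],0.06],
    [[0.002,0,0.096],[0,0,0],0.06],
    [[0.002,0,0.096],[0,0,0],0.05]
  ]
}}

```text
time: 27.7
tool_pos: [0.5226, 0.0384, 0.0067]
tool_rot: [3.139, 0.0, -1.885]
contact_force: [-0.4, 0.0, -0.0]
opening: 0.0556
grip_force: 0.0
```

Emit:
{"api": "arm_command", "payload": {
  "moves": [
    [[0,0,0],[0,0,0],0.03],
    [[0,0,0],[0,0,0],0.018],
    [[0,0,0],[0,0,0],0.018],
    [[0,0,0],[0,0,0],0.018],
    [[0,0,0],[0,0,0],0.018]
  ],
  "squeeze": 30
}}

```text
time: 28.2
tool_pos: [0.5238, 0.0383, 0.0086]
tool_rot: [-3.141, 0.001, -1.885]
contact_force: [-1.3, 1.3, 6.0]
opening: 0.0234
grip_force: 30.0
```

Emit:
{"api": "arm_command", "payload": {
  "moves": [
    [[0,0,-0.02],[0,0,0],0.018],
    [[0,0,-0.04],[0,0,0],0.018],
    [[0,0,-0.06],[0,0,0],0.018],
    [[0,0,-0.08],[0,0,0],0.018],
    [[0,0,-0.08],[0,0,0],0.018]
  ]
}}

```text
time: 28.7
tool_pos: [0.5252, 0.0381, 0.0903]
tool_rot: [-3.137, 0.002, -1.885]
contact_force: [0.5, 0.2, -1.0]
opening: 0.0237
grip_force: 30.0
```

Run:
```python
from h import *
from cell import robot
s=robot.observe();print(s["tool_pos"],s["tool_rot"],s["opening"]);delta(s,to(0,-.085,.09),np.pi+TO[2])
```

```text
[0.52520288 0.0381053  0.0902621 ] [-3.13661924e+00  2.25293441e-03 -1.88468944e+00] 0.023732244902957784
d [-0.1361  0.0381  0.0004] rot [-0.0026  0.0053  1.3749]
```

Emit:
{"api": "arm_command", "payload": {
  "moves": [
    [[-0.014,0.004,0],[0,0.001,0.138],0.018],
    [[-0.028,0.008,0],[0,0.002,0.276],0.018],
    [[-0.042,0.012,0],[0,0.003,0.414],0.018],
    [[-0.056,0.016,0],[0,0.004,0.552],0.018],
    [[-0.07,0.02,0],[0,0.004,0.69],0.018]
  ]
}}

```text
time: 29.2
tool_pos: [0.5255, 0.1115, 0.0867]
tool_rot: [3.141, -0.004, -2.581]
contact_force: [0.2, -0.1, -0.5]
opening: 0.0238
grip_force: 30.0
```

Run:
```python
from h import *
from cell import robot
s=robot.observe();print(s["tool_pos"],s["tool_rot"],s["opening"]);delta(s,to(0,-.085,.09),np.pi+TO[2])
```

```text
[0.52554862 0.1114709  0.0867452 ] [ 3.14148885 -0.00439782 -2.58050857] 0.023836681498273882
d [-0.0407  0.0545 -0.0034] rot [-0.0014 -0.0043  0.6791]
```

Emit:
{"api": "arm_command", "payload": {
  "moves": [
    [[-0.01,0.013,-0.003],[0,-0.001,0.14],0.018],
    [[-0.02,0.026,-0.003],[0,-0.002,0.28],0.018],
    [[-0.03,0.04,-0.003],[0,-0.004,0.42],0.018],
    [[-0.04,0.054,-0.003],[0,-0.004,0.56],0.018],
    [[-0.04,0.054,-0.003],[0,-0.004,0.679],0.018]
  ]
}}

```text
time: 29.7
tool_pos: [0.5303, 0.1797, 0.0895]
tool_rot: [-3.141, 0.0, 3.026]
contact_force: [0.7, -1.7, -0.9]
opening: 0.0237
grip_force: 30.0
```

Emit:
{"api": "arm_command", "payload": {
  "moves": [
    [[0,0,0],[0,0,0],0.018],
    [[0,0,0],[0,0,0],0.018],
    [[0,0,0],[0,0,0],0.018],
    [[0,0,0],[0,0,0],0.018],
    [[0,0,0],[0,0,0],0.018]
  ]
}}

```text
time: 30.2
tool_pos: [0.5308, 0.1777, 0.0907]
tool_rot: [-3.141, 0.002, 3.03]
contact_force: [0.7, -0.2, 0.4]
opening: 0.0241
grip_force: 30.0
```

Run:
```python
from h import *
from cell import robot
s=robot.observe();print(s["tool_pos"],s["tool_rot"],s["opening"]);delta(s,to(0,-.085,.014),np.pi+TO[2])
```

```text
[0.53084504 0.17773688 0.09071696] [-3.14054589e+00  1.58414966e-03  3.02983844e+00] 0.024123885663940473
d [0.0001 0.0016 0.0767] rot [-0.001   0.0016  0.0062]
```

Emit:
{"api": "arm_command", "payload": {
  "moves": [
    [[0,0.0015,0.02],[0,0,0.006],0.018],
    [[0,0.0015,0.04],[0,0,0.006],0.018],
    [[0,0.0015,0.058],[0,0,0.006],0.018],
    [[0,0.0015,0.07],[0,0,0.006],0.018],
    [[0,0.0015,0.076],[0,0,0.006],0.018]
  ]
}}

```text
time: 30.7
tool_pos: [0.5307, 0.1792, 0.0137]
tool_rot: [-3.14, 0.0, 3.024]
contact_force: [-0.6, 1.0, 0.4]
opening: 0.0239
grip_force: 30.0
```

Emit:
{"api": "arm_command", "payload": {
  "moves": [
    [[0,0,0],[0,0,0],0.018],
    [[0,0,0.001],[0,0,0],0.018],
    [[0,0,0.001],[0,0,0],0.018],
    [[0,0,0.001],[0,0,0],0.03],
    [[0,0,0.001],[0,0,0],0.032]
  ]
}}

```text
time: 31.2
tool_pos: [0.5314, 0.1795, 0.0143]
tool_rot: [-3.141, 0.003, 3.024]
contact_force: [-0.3, 1.1, 0.4]
opening: 0.0309
grip_force: 0.0
```

Emit:
{"api": "arm_command", "payload": {
  "moves": [
    [[0,0,0],[0,0,0],0.032],
    [[0,0,-0.02],[0,0,0],0.032],
    [[0,0,-0.05],[0,0,0],0.032],
    [[0,0,-0.09],[0,0,0],0.05],
    [[0,-0.03,-0.11],[0,0,0],0.06]
  ]
}}

```text
time: 31.7
tool_pos: [0.529, 0.1519, 0.1271]
tool_rot: [3.14, 0.007, 3.027]
contact_force: [-0.2, -1.0, 0.4]
opening: 0.0438
grip_force: 0.0
```

Run:
```python
from h import *
from cell import robot
s=robot.observe();print(s["tool_pos"],s["tool_rot"],s["opening"]);delta(s,[.6001,-.0322,.1],.741+np.pi)
im=robot.read_camera("scene");cv2.imwrite("pics/s10.png",im[:,:,::-1])
a=cv2.imread("pics/scene8.png").astype(int)
for P in((.4446,-.029,.012),(.6001,-.0322,.012)):
    u,v=proj(robot.camera_model("scene"),[P])[0].round().astype(int)
    print(np.abs(a-im[:,:,::-1])[v-14:v+14,u-14:u+14].mean())
```

```text
[0.52900922 0.15188786 0.1270522 ] [3.14033476 0.00684393 3.02659174] 0.0437896551826396
d [-0.0916 -0.1747  0.0275] rot [-0.0017  0.007  -0.856 ]
19.22746598639456
2.0514455782312924
```

Emit:
{"api": "arm_command", "payload": {
  "moves": [
    [[-0.018,-0.035,0],[0,0.004,-0.14],0.06],
    [[-0.036,-0.07,0],[0,0.006,-0.28],0.06],
    [[-0.054,-0.105,0],[0,0.006,-0.42],0.06],
    [[-0.073,-0.14,0.01],[0,0.006,-0.56],0.06],
    [[-0.091,-0.174,0.025],[0,0.006,-0.7],0.06]
  ]
}}

```text
time: 32.25
tool_pos: [0.5984, -0.0356, 0.0997]
tool_rot: [-3.14, -0.003, -2.554]
contact_force: [1.1, 0.5, -0.2]
opening: 0.0602
grip_force: 0.0
```

Emit:
{"api": "arm_command", "payload": {
  "moves": [
    [[0,0,0],[0,0,-0.14],0.06],
    [[0,0,0],[0,0,-0.156],0.06],
    [[0,0,0],[0,0,-0.156],0.06],
    [[0,0,0],[0,0,-0.156],0.06],
    [[0,0,0],[0,0,-0.156],0.06]
  ]
}}

```text
time: 32.75
tool_pos: [0.5973, -0.033, 0.0995]
tool_rot: [3.141, -0.004, -2.404]
contact_force: [0.3, -0.4, 0.3]
opening: 0.0603
grip_force: 0.0
```

Run:
```python
from h import *
from cell import robot
s=robot.observe();print(s["tool_pos"],s["tool_rot"],s["opening"]);delta(s,[.6001,-.0322,.009],.741+np.pi)
```

```text
[ 0.59729927 -0.03296912  0.09952037] [ 3.14105611 -0.00449789 -2.40416883] 0.060263250734852634
d [-0.003  -0.0014  0.0905] rot [ 0.0005 -0.0045 -0.0036]
```

Emit:
{"api": "arm_command", "payload": {
  "moves": [
    [[-0.003,-0.0015,0.03],[0,-0.004,0],0.06],
    [[-0.003,-0.0015,0.06],[0,-0.004,0],0.06],
    [[-0.003,-0.0015,0.08],[0,-0.004,0],0.06],
    [[-0.003,-0.0015,0.0905],[0,-0.004,0],0.06],
    [[-0.003,-0.0015,0.0905],[0,-0.004,0],0.05]
  ]
}}

```text
time: 33.25
tool_pos: [0.5994, -0.0326, 0.0075]
tool_rot: [3.139, -0.002, -2.404]
contact_force: [-0.4, -0.3, -0.9]
opening: 0.0556
grip_force: 0.0
```

Emit:
{"api": "arm_command", "payload": {
  "moves": [
    [[0,0,0],[0,0,0],0.03],
    [[0,0,0],[0,0,0],0.018],
    [[0,0,0],[0,0,0],0.018],
    [[0,0,0],[0,0,0],0.018],
    [[0,0,0],[0,0,0],0.018]
  ],
  "squeeze": 30
}}

```text
time: 33.75
tool_pos: [0.6005, -0.0331, 0.0094]
tool_rot: [3.141, -0.0, -2.404]
contact_force: [-1.3, 0.5, 4.4]
opening: 0.0239
grip_force: 30.0
```

Emit:
{"api": "arm_command", "payload": {
  "moves": [
    [[0,0,-0.02],[0,0,0],0.018],
    [[0,0,-0.04],[0,0,0],0.018],
    [[0,0,-0.06],[0,0,0],0.018],
    [[0,0,-0.08],[0,0,0],0.018],
    [[0,0,-0.08],[0,0,0],0.018]
  ]
}}

```text
time: 34.25
tool_pos: [0.602, -0.0335, 0.0914]
tool_rot: [-3.138, 0.003, -2.404]
contact_force: [0.5, 0.6, -0.3]
opening: 0.0236
grip_force: 30.0
```

Run:
```python
from h import *
from cell import robot
s=robot.observe();print(s["tool_pos"],s["tool_rot"],s["opening"]);delta(s,to(.041,-.085,.095),np.pi+TO[2])
```

```text
[ 0.60201827 -0.03347094  0.09136602] [-3.13798681e+00  2.52488505e-03 -2.40364331e+00] 0.02359374377476585
d [-0.1175  0.1742 -0.004 ] rot [-0.0023  0.0039  0.8559]
```

Emit:
{"api": "arm_command", "payload": {
  "moves": [
    [[-0.025,0.036,-0.004],[0,0.002,0.14],0.018],
    [[-0.05,0.072,-0.004],[0,0.003,0.28],0.018],
    [[-0.074,0.109,-0.004],[0,0.004,0.42],0.018],
    [[-0.098,0.145,-0.004],[0,0.004,0.56],0.018],
    [[-0.117,0.174,-0.004],[0,0.004,0.7],0.018]
  ]
}}

```text
time: 34.75
tool_pos: [0.5686, 0.1765, 0.0914]
tool_rot: [-3.14, -0.007, -3.109]
contact_force: [1.0, -0.2, -0.6]
opening: 0.0231
grip_force: 30.0
```

Emit:
{"api": "arm_command", "payload": {
  "moves": [
    [[0,0,0],[0,0,0.14],0.018],
    [[0,0,0],[0,0,0.156],0.018],
    [[0,0,0],[0,0,0.156],0.018],
    [[0,0,0],[0,0,0.156],0.018],
    [[0,0,0],[0,0,0.156],0.018]
  ]
}}

```text
time: 35.25
tool_pos: [0.5699, 0.1734, 0.0924]
tool_rot: [-3.14, -0.005, 3.024]
contact_force: [0.6, 0.6, -1.4]
opening: 0.0237
grip_force: 30.0
```

Run:
```python
from h import *
from cell import robot
s=robot.observe();print(s["tool_pos"],s["tool_rot"],s["opening"]);delta(s,to(.041,-.085,.014),np.pi+TO[2])
```

```text
[0.56993061 0.17344403 0.09242593] [-3.13957927 -0.00496763  3.0237642 ] 0.02371106010473571
d [-0.002   0.0014  0.0784] rot [-0.002  -0.005   0.0002]
```

Emit:
{"api": "arm_command", "payload": {
  "moves": [
    [[-0.001,0.0014,0.02],[-0.002,-0.005,0],0.018],
    [[-0.001,0.0014,0.04],[-0.002,-0.005,0],0.018],
    [[-0.001,0.0014,0.058],[-0.002,-0.005,0],0.018],
    [[-0.001,0.0014,0.07],[-0.002,-0.005,0],0.018],
    [[-0.001,0.0014,0.0775],[-0.002,-0.005,0],0.018]
  ]
}}

```text
time: 35.75
tool_pos: [0.5703, 0.175, 0.0142]
tool_rot: [-3.141, -0.001, 3.023]
contact_force: [0.7, 0.5, 0.1]
opening: 0.0236
grip_force: 30.0
```

Emit:
{"api": "arm_command", "payload": {
  "moves": [
    [[0,0,0],[0,0,0],0.018],
    [[0,0,0.001],[0,0,0],0.018],
    [[0,0,0.001],[0,0,0],0.018],
    [[0,0,0.001],[0,0,0],0.03],
    [[0,0,0.001],[0,0,0],0.032]
  ]
}}

```text
time: 36.25
tool_pos: [0.5708, 0.1756, 0.0146]
tool_rot: [3.141, 0.001, 3.024]
contact_force: [0.1, -1.0, 0.7]
opening: 0.0309
grip_force: 0.0
```

Emit:
{"api": "arm_command", "payload": {
  "moves": [
    [[0,0,0],[0,0,0],0.032],
    [[0,0,-0.02],[0,0,0],0.032],
    [[0,0,-0.05],[0,0,0],0.032],
    [[0,0,-0.1],[0,0,0],0.05],
    [[0,-0.03,-0.14],[0,0,0],0.06]
  ]
}}

```text
time: 36.75
tool_pos: [0.5673, 0.1479, 0.1565]
tool_rot: [3.14, 0.002, 3.027]
contact_force: [1.3, -0.6, 0.6]
opening: 0.0434
grip_force: 0.0
```

Run:
```python
from h import *
from cell import robot
s=robot.observe();print(s["tool_pos"],s["tool_rot"],s["opening"]);delta(s,[.47,.05,.33],3.0)
```

```text
[0.5673318  0.14788492 0.1564737 ] [3.14003900e+00 2.10433929e-03 3.02678499e+00] 0.043412007634130646
d [ 0.0851 -0.1081 -0.1739] rot [0.0016 0.0021 0.0268]
```

Emit:
{"api": "arm_command", "payload": {
  "moves": [
    [[0.02,-0.025,-0.038],[0,0,0],0.06],
    [[0.04,-0.05,-0.076],[0,0,0.02],0.06],
    [[0.06,-0.075,-0.114],[0,0,0.027],0.06],
    [[0.08,-0.1,-0.15],[0,0,0.027],0.06],
    [[0.085,-0.108,-0.17],[0,0,0.027],0.06]
  ]
}}

```text
time: 37.25
tool_pos: [0.4685, 0.047, 0.3278]
tool_rot: [-3.141, 0.005, 2.995]
contact_force: [0.2, 0.1, 0.1]
opening: 0.0599
grip_force: 0.0
```

Emit:
{"api": "arm_command", "payload": {
  "moves": [
    [[0,0,0],[0,0,0],0.06],
    [[0,0,0],[0,0,0],0.06],
    [[0,0,0],[0,0,0],0.06],
    [[0,0,0],[0,0,0],0.06],
    [[0,0,0],[0,0,0],0.06]
  ]
}}

```text
time: 37.75
tool_pos: [0.4697, 0.0488, 0.323]
tool_rot: [-3.142, -0.002, 2.997]
contact_force: [-0.7, 0.9, 0.4]
opening: 0.06
grip_force: 0.0
```

```bash
cat > seg.py <<'E'
from h import *
from cell import robot
s=robot.observe();m=robot.camera_model("wrist");im=robot.read_camera("wrist")
cv2.imwrite("pics/wseg.png",im[:,:,::-1])
hsv=cv2.cvtColor(im,cv2.COLOR_RGB2HSV)
k=((hsv[:,:,1]<90)&(hsv[:,:,2]>60)).astype(np.uint8);k[250:]=0
k=cv2.morphologyEx(k,cv2.MORPH_CLOSE,np.ones((3,3)))
n,_,st,ce=cv2.connectedComponentsWithStats(k)
print(s["tool_pos"],"exp A",proj(m,[[.4446,-.029,.024]]).round())
for i in range(1,n):
    if 100<st[i,4]<4000: 
        c=cv2.findContours((_==i).astype(np.uint8),0,2)[0][0];r=cv2.minAreaRect(c)
        print(st[i],np.round(r[0],1),np.round(r[1],1),round(r[2],1),ray(m,*r[0],.02).round(4))
        b=np.array([ray(m,*q,.02)[:2] for q in cv2.boxPoints(r)]);e=[b[1]-b[0],b[2]-b[1]]
        print("   ",[(round(float(np.linalg.norm(v)),4),round(float(np.arctan2(v[1],v[0])),3)) for v in e])
E
python3 seg.py
```

```text
[0.46974995 0.04884849 0.32296355] exp A [[223. 149.]]
[210 131  28  34 621] [223.4 147.6] [21.4 29.9] 16.7 [ 0.4429 -0.0295  0.02  ]
    [(0.0389, 2.65), (0.0268, 1.135)]
[529 177  15  10 105] [535.9 180.7] [13.9  8.5] 26.6 [0.5454 0.3713 0.02  ]
    [(0.0107, 2.717), (0.0199, 0.994)]
[366 240 112   5 183] [421.5 242.2] [  1.9 111. ] 88.4 [0.6121 0.2185 0.02  ]
    [(0.1543, 1.457), (0.003, 0.038)]
```

Run:
```python
from h import *
from cell import robot
s=robot.observe();delta(s,[.444,-.0293,.1],2.635)
```

```text
d [ 0.0139 -0.081   0.2232] rot [-3.00e-04 -1.50e-03  3.62e-01]
```

Emit:
{"api": "arm_command", "payload": {
  "moves": [
    [[0.003,-0.016,0.04],[0,0,0.1],0.06],
    [[0.006,-0.032,0.08],[0,0,0.2],0.06],
    [[0.009,-0.05,0.12],[0,0,0.3],0.06],
    [[0.012,-0.067,0.16],[0,0,0.362],0.06],
    [[0.014,-0.081,0.2],[0,0,0.362],0.06]
  ]
}}

```text
time: 38.3
tool_pos: [0.4438, -0.0302, 0.1225]
tool_rot: [3.141, 0.0, 2.633]
contact_force: [0.9, -0.8, 0.5]
opening: 0.0598
grip_force: 0.0
```

Emit:
{"api": "arm_command", "payload": {
  "moves": [
    [[0,0,0.02],[0,0,0],0.06],
    [[0,0,0.025],[0,0,0],0.06],
    [[0,0,0.025],[0,0,0],0.06],
    [[0,0,0.025],[0,0,0],0.06],
    [[0,0,0.025],[0,0,0],0.06]
  ]
}}

```text
time: 38.8
tool_pos: [0.4453, -0.0296, 0.1003]
tool_rot: [3.141, 0.003, 2.635]
contact_force: [-0.2, -0.6, -0.1]
opening: 0.0602
grip_force: 0.0
```

Run:
```python
from h import *
from cell import robot
s=robot.observe();print(s["tool_pos"]);delta(s,[.444,-.0293,.009],2.635)
```

```text
[ 0.44525129 -0.02957805  0.10029888]
d [ 0.0015 -0.0004  0.0913] rot [0.0009 0.0028 0.0001]
```

Emit:
{"api": "arm_command", "payload": {
  "moves": [
    [[0.001,0,0.03],[0,0.003,0],0.06],
    [[0.001,0,0.06],[0,0.003,0],0.06],
    [[0.001,0,0.08],[0,0.003,0],0.06],
    [[0.001,0,0.091],[0,0.003,0],0.06],
    [[0.001,0,0.091],[0,0.003,0],0.05]
  ]
}}

```text
time: 39.3
tool_pos: [0.4432, -0.029, 0.0077]
tool_rot: [-3.141, -0.004, 2.635]
contact_force: [-0.4, 0.2, 0.9]
opening: 0.0556
grip_force: 0.0
```

Emit:
{"api": "arm_command", "payload": {
  "moves": [
    [[0,0,0],[0,0,0],0.03],
    [[0,0,0],[0,0,0],0.018],
    [[0,0,0],[0,0,0],0.018],
    [[0,0,0],[0,0,0],0.018],
    [[0,0,0],[0,0,0],0.018]
  ],
  "squeeze": 30
}}

```text
time: 39.8
tool_pos: [0.4438, -0.0293, 0.0087]
tool_rot: [3.141, -0.002, 2.634]
contact_force: [-1.1, 0.1, 6.5]
opening: 0.0237
grip_force: 29.9
```

Emit:
{"api": "arm_command", "payload": {
  "moves": [
    [[0,0,-0.02],[0,0,0],0.018],
    [[0,0,-0.04],[0,0,0],0.018],
    [[0,0,-0.06],[0,0,0],0.018],
    [[0,0,-0.08],[0,0,0],0.018],
    [[0,0,-0.08],[0,0,0],0.018]
  ]
}}

```text
time: 40.3
tool_pos: [0.4451, -0.0296, 0.0902]
tool_rot: [3.14, 0.002, 2.635]
contact_force: [-0.5, 0.2, -1.0]
opening: 0.0237
grip_force: 29.9
```

Run:
```python
from h import *
from cell import robot
s=robot.observe();print(s["tool_pos"],s["opening"]);delta(s,to(-.041,-.085,.095),np.pi+TO[2])
```

```text
[ 0.44511415 -0.02962557  0.09017623] 0.0237036446638727
d [ 0.0643  0.2088 -0.0046] rot [ 0.001   0.0021 -0.389 ]
```

Emit:
{"api": "arm_command", "payload": {
  "moves": [
    [[0.014,0.044,-0.004],[0,0.002,-0.1],0.018],
    [[0.028,0.088,-0.004],[0,0.002,-0.2],0.018],
    [[0.042,0.132,-0.004],[0,0.002,-0.3],0.018],
    [[0.055,0.175,-0.004],[0,0.002,-0.389],0.018],
    [[0.064,0.209,-0.004],[0,0.002,-0.389],0.018]
  ]
}}

```text
time: 40.8
tool_pos: [0.4888, 0.1868, 0.0913]
tool_rot: [3.14, -0.006, 3.027]
contact_force: [1.2, -0.7, -0.5]
opening: 0.0237
grip_force: 29.9
```

Emit:
{"api": "arm_command", "payload": {
  "moves": [
    [[0,0,0],[0,0,0],0.018],
    [[0,0,0],[0,0,0],0.018],
    [[0,0,0],[0,0,0],0.018],
    [[0,0,0],[0,0,0],0.018],
    [[0,0,0],[0,0,0],0.018]
  ]
}}

```text
time: 41.3
tool_pos: [0.4891, 0.1835, 0.0923]
tool_rot: [3.14, -0.005, 3.022]
contact_force: [-0.4, 0.1, -1.4]
opening: 0.0236
grip_force: 29.9
```

Run:
```python
from h import *
from cell import robot
s=robot.observe();print(s["tool_pos"],s["opening"]);delta(s,to(-.041,-.085,.014),np.pi+TO[2])
```

```text
[0.48914345 0.1834593  0.09228038] 0.023617912667378907
d [-0.0014  0.0007  0.0783] rot [ 0.0015 -0.0047 -0.0018]
```

Emit:
{"api": "arm_command", "payload": {
  "moves": [
    [[-0.001,0.0007,0.02],[0.001,-0.004,0],0.018],
    [[-0.001,0.0007,0.04],[0.001,-0.004,0],0.018],
    [[-0.001,0.0007,0.058],[0.001,-0.004,0],0.018],
    [[-0.001,0.0007,0.07],[0.001,-0.004,0],0.018],
    [[-0.001,0.0007,0.0775],[0.001,-0.004,0],0.018]
  ]
}}

```text
time: 41.8
tool_pos: [0.4897, 0.1847, 0.014]
tool_rot: [3.141, -0.001, 3.023]
contact_force: [0.0, -0.6, -0.7]
opening: 0.024
grip_force: 29.9
```

Emit:
{"api": "arm_command", "payload": {
  "moves": [
    [[0,0,0],[0,0,0],0.018],
    [[0,0,0.001],[0,0,0],0.018],
    [[0,0,0.001],[0,0,0],0.018],
    [[0,0,0.001],[0,0,0],0.03],
    [[0,0,0.001],[0,0,0],0.032]
  ]
}}

```text
time: 42.3
tool_pos: [0.4902, 0.1853, 0.0143]
tool_rot: [3.141, 0.0, 3.024]
contact_force: [-0.2, -0.1, -0.4]
opening: 0.0311
grip_force: 0.0
```

Emit:
{"api": "arm_command", "payload": {
  "moves": [
    [[0,0,0],[0,0,0],0.032],
    [[0,0,-0.02],[0,0,0],0.032],
    [[0,0,-0.05],[0,0,0],0.032],
    [[0,0,-0.1],[0,0,0],0.05],
    [[0,0,-0.15],[0,0,0],0.06]
  ]
}}

```text
time: 42.8
tool_pos: [0.4893, 0.185, 0.1651]
tool_rot: [3.142, -0.002, 3.023]
contact_force: [1.8, -0.0, -1.0]
opening: 0.0435
grip_force: 0.0
```

Emit:
{"api": "arm_command", "payload": {
  "moves": [
    [[0,-0.03,-0.03],[0,0,0],0.06],
    [[0,-0.06,-0.06],[0,0,0],0.06],
    [[0,-0.08,-0.1],[0,0,0],0.06],
    [[-0.02,-0.1,-0.14],[0,0,0],0.06],
    [[-0.03,-0.12,-0.17],[0,0,0],0.06]
  ]
}}

```text
time: 43.3
tool_pos: [0.5064, 0.0613, 0.3367]
tool_rot: [3.141, 0.003, 3.023]
contact_force: [0.2, 0.0, 0.1]
opening: 0.06
grip_force: 0.0
```

Emit:
{"api": "arm_command", "payload": {
  "moves": [
    [[0,0,0],[0,0,0],0.06],
    [[0,0,0],[0,0,0],0.06],
    [[0,0,0],[0,0,0],0.06],
    [[0,0,0],[0,0,0],0.06],
    [[0,0,0],[0,0,0],0.06]
  ]
}}

```text
time: 43.8
tool_pos: [0.5052, 0.0629, 0.3328]
tool_rot: [3.141, -0.002, 3.024]
contact_force: [-0.5, 0.3, -0.4]
opening: 0.0599
grip_force: 0.0
```

Run:
```python
from h import *
from cell import robot
s=robot.observe();print(s["tool_pos"],s["opening"])
im=robot.read_camera("wrist")[:265,:,::-1]
m=robot.camera_model("wrist");u,v=proj(m,[to(0,0,.02)])[0].astype(int);print(u,v)
a=cv2.resize(im,(620,293),interpolation=cv2.INTER_CUBIC)
t=im[max(0,v-70):v+70,max(0,u-120):u+120];t=cv2.resize(t,(620,int(620*t.shape[0]/t.shape[1]))[:2])[:306]
t=cv2.convertScaleAbs(t,alpha=1.3,beta=10)
cv2.imwrite("pics/w11.png",np.vstack([a,t]))
```

```text
[0.50523863 0.06291079 0.33283842] 0.05990673242485063
438 166
```

View pics/w11.png

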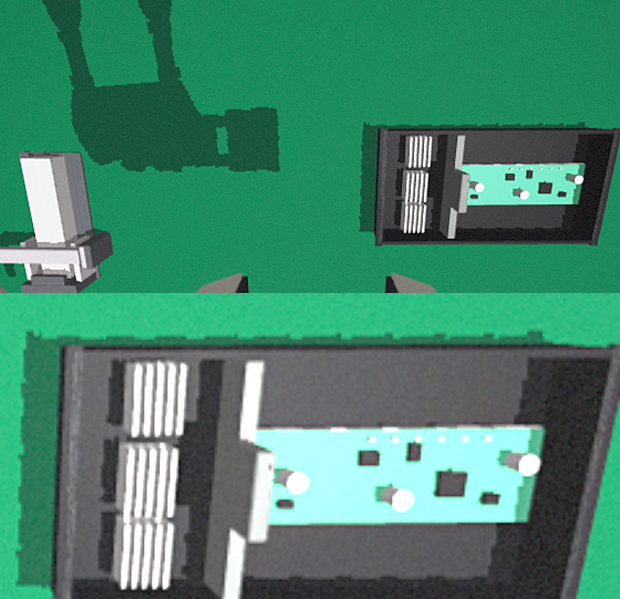

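Final view: three sinks side by side on the floor left of the divider, board flat and parts-up on the right, bar across the empty fixture. Compare the handle with its start picture, then hand in.

Run:
```python
from h import *
from cell import robot
ok=True
for n in("scene","side"):
    im=robot.read_camera(n)[:,:,::-1].copy();a=cv2.imread(f"pics/{n}0.png");m=robot.camera_model(n)
    u,v=proj(m,[fx(.075,-.067,.0455)])[0].round().astype(int);w=9
    t=a[v-w:v+w,u-w:u+w];r=cv2.matchTemplate(im[v-20:v+20,u-20:u+20],t,cv2.TM_CCOEFF_NORMED)
    print(n,r.max(),np.array(cv2.minMaxLoc(r)[3])-(20-w))
print(robot.observe()["time"])
```

```text
scene 0.98294806 [ 0 -1]
side 0.52649844 [-11   8]
43.95
```

Run:
```python
from h import *
from cell import robot
m=robot.camera_model("scene");b=cv2.imread("pics/scene0.png");im=robot.read_camera("scene")[:,:,::-1].copy()
sd=robot.camera_model("side");print("tcp in side",proj(sd,[robot.observe()["tool_pos"]]),proj(sd,[fx(.075,-.067,.0455)]))
def sh(P,w):
    u,v=proj(m,[P])[0].round().astype(int);k=6
    f=lambda x:cv2.resize(x[v-w-8:v+w+8,u-w-8:u+w+8],None,fx=k,fy=k,interpolation=cv2.INTER_CUBIC)
    A,B=f(b),f(im);t=A[8*k:-8*k,8*k:-8*k];r=cv2.matchTemplate(B,t,cv2.TM_CCOEFF_NORMED);_,q,_,l=cv2.minMaxLoc(r);return round(q,3),(np.array(l)-8*k)/k
for n,P,w in(("handle",fx(.075,-.067,.0455),9),("handle6",fx(.075,-.067,.0455),6),("corner",fx(.038,-.067,.0455),7),("bottle",[.722,-.128,.05],14),("stop",fx(.078,0,.03),9),("tape",[.758,.008,.01],16)): print(n,sh(P,w))
print("1mm up at handle =",proj(m,[fx(.075,-.067,.0465)])-proj(m,[fx(.075,-.067,.0455)]))
```

```text
tcp in side [[332.3160204  145.60886136]] [[314.16940651 123.33857672]]
handle (0.993, array([ 0.        , -0.83333333]))
handle6 (0.996, array([ 0.16666667, -0.83333333]))
corner (0.997, array([ 0.        , -0.66666667]))
bottle (0.999, array([0., 0.]))
stop (0.921, array([-0.5       , -0.66666667]))
tape (0.996, array([0., 0.]))
1mm up at handle = [[-0.02253897 -0.29027312]]
```

The handle sits about 2.7 mm higher than at the start. I'll press it fully down with closed fingertips.

Run:
```python
from h import *
from cell import robot
s=robot.observe();delta(s,fx(.063,-.067,.12),np.pi+FX[2])
```

```text
d [-0.1171 -0.3949  0.2131] rot [ 0.0006 -0.001   0.0201]
```

Emit:
{"api": "arm_command", "payload": {
  "moves": [
    [[-0.014,-0.048,0],[0,0,0.02],0],
    [[-0.028,-0.096,0],[0,0,0.02],0],
    [[-0.042,-0.144,0],[0,0,0.02],0],
    [[-0.056,-0.192,0],[0,0,0.02],0],
    [[-0.07,-0.24,0],[0,0,0.02],0]
  ]
}}

```text
time: 44.5
tool_pos: [0.547, -0.1862, 0.3336]
tool_rot: [3.141, -0.0, 3.004]
contact_force: [1.1, 0.4, -0.2]
opening: 0.025
grip_force: 0.0
```

Emit:
{"api": "arm_command", "payload": {
  "moves": [
    [[-0.014,-0.045,0.02],[0,0,0],0],
    [[-0.028,-0.09,0.04],[0,0,0],0],
    [[-0.04,-0.13,0.06],[0,0,0],0],
    [[-0.047,-0.155,0.1],[0,0,0],0],
    [[-0.047,-0.155,0.14],[0,0,0],0]
  ]
}}

```text
time: 45.0
tool_pos: [0.5717, -0.3483, 0.1914]
tool_rot: [-3.141, 0.0, 3.0]
contact_force: [0.3, 1.9, -0.2]
opening: 0.0002
grip_force: 0.0
```

Emit:
{"api": "arm_command", "payload": {
  "moves": [
    [[0,0,0.04],[0,0,0],0],
    [[0,0,0.07],[0,0,0],0],
    [[0,0,0.07],[0,0,0],0],
    [[0,0,0.07],[0,0,0],0],
    [[0,0,0.07],[0,0,0],0]
  ]
}}

```text
time: 45.5
tool_pos: [0.5733, -0.3449, 0.126]
tool_rot: [-3.14, 0.003, 3.004]
contact_force: [0.3, 0.7, 0.6]
opening: 0.0003
grip_force: 0.0
```

Run:
```python
from h import *
from cell import robot
s=robot.observe();print(s["tool_pos"],s["opening"]);delta(s,fx(.063,-.067,.058),np.pi+FX[2])
```

```text
[ 0.57325049 -0.34485431  0.12601391] 0.00032752017888941097
d [-0.0016  0.002   0.068 ] rot [-0.0015  0.0032 -0.0001]
```

Emit:
{"api": "arm_command", "payload": {
  "moves": [
    [[-0.001,0.001,0.02],[0,0.003,0],0],
    [[-0.001,0.001,0.04],[0,0.003,0],0],
    [[-0.001,0.001,0.055],[0,0.003,0],0],
    [[-0.001,0.001,0.065],[0,0.003,0],0],
    [[-0.001,0.001,0.068],[0,0.003,0],0]
  ]
}}

```text
time: 46.0
tool_pos: [0.5731, -0.3432, 0.0551]
tool_rot: [3.141, -0.004, 3.004]
contact_force: [0.3, 1.0, 0.3]
opening: 0.0003
grip_force: 0.0
```

Emit:
{"api": "arm_command", "payload": {
  "moves": [
    [[0,0,0.001],[0,0,0],0],
    [[0,0,0.002],[0,0,0],0],
    [[0,0,0.003],[0,0,0],0],
    [[0,0,0.004],[0,0,0],0],
    [[0,0,0.004],[0,0,0],0]
  ]
}}

```text
time: 46.5
tool_pos: [0.5734, -0.3435, 0.0518]
tool_rot: [3.142, -0.003, 3.003]
contact_force: [-0.2, -1.3, 0.8]
opening: 0.0007
grip_force: 0.3
```

Emit:
{"api": "arm_command", "payload": {
  "moves": [
    [[0,0,0.001],[0,0,0],0],
    [[0,0,0.002],[0,0,0],0],
    [[0,0,0.002],[0,0,0],0],
    [[0,0,0.002],[0,0,0],0],
    [[0,0,0.002],[0,0,0],0]
  ]
}}

```text
time: 47.0
tool_pos: [0.5735, -0.3435, 0.0514]
tool_rot: [-3.141, -0.002, 3.004]
contact_force: [-2.3, 1.4, 10.9]
opening: 0.0007
grip_force: 5.1
```

Emit:
{"api": "arm_command", "payload": {
  "moves": [
    [[0,0,0.001],[0,0,0],0],
    [[0,0,0.001],[0,0,0],0],
    [[0,0,-0.02],[0,0,0],0],
    [[0,0,-0.06],[0,0,0],0],
    [[0,0,-0.1],[0,0,0],0]
  ]
}}

```text
time: 47.5
tool_pos: [0.5729, -0.3429, 0.1498]
tool_rot: [3.14, -0.006, 3.003]
contact_force: [1.3, 0.4, 0.1]
opening: 0.0002
grip_force: 0.0
```

Emit:
{"api": "arm_command", "payload": {
  "moves": [
    [[0.02,0.03,-0.03],[0,0,0],0],
    [[0.04,0.06,-0.06],[0,0,0],0],
    [[0.06,0.1,-0.09],[0,0,0],0],
    [[0.07,0.14,-0.12],[0,0,0],0],
    [[0.07,0.18,-0.13],[0,0,0],0]
  ]
}}

```text
time: 48.0
tool_pos: [0.5289, -0.1548, 0.2831]
tool_rot: [-3.141, 0.001, 3.002]
contact_force: [1.0, -0.9, 0.7]
opening: 0.0006
grip_force: 0.0
```

Run:
```python
from h import *
from cell import robot
print(robot.observe()["tool_pos"])
m=robot.camera_model("scene");b=cv2.imread("pics/scene0.png");im=robot.read_camera("scene")[:,:,::-1].copy()
def sh(P,w):
    u,v=proj(m,[P])[0].round().astype(int);k=6
    f=lambda x:cv2.resize(x[v-w-8:v+w+8,u-w-8:u+w+8],None,fx=k,fy=k,interpolation=cv2.INTER_CUBIC)
    A,B=f(b),f(im);t=A[8*k:-8*k,8*k:-8*k];r=cv2.matchTemplate(B,t,cv2.TM_CCOEFF_NORMED);_,q,_,l=cv2.minMaxLoc(r);return round(q,3),(np.array(l)-8*k)/k
for n,P,w in(("handle",fx(.075,-.067,.0455),9),("corner",fx(.038,-.067,.0455),7)): print(n,sh(P,w))
```

```text
[ 0.52892366 -0.15477658  0.28308074]
handle (0.996, array([0., 0.]))
corner (0.999, array([0., 0.]))
```

The bar is now exactly where it started.

```bash
python3 -c "
from cell import robot
print(robot.hand_in())"
```

```text
the job is handed in; nothing more can be done
None
```

I finished the job and handed it in at about 48 s: the long board lies flat, parts up, on one side of the divider, all three heat sinks sit on the floor on the other side, and the clamp bar is fully down on the empty fixture.

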